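# Burnish both sides of a watch-stand blank

### The job

Run the aluminium watch-stand blank through the roller fixture twice: first with its back (the side with the upright) towards the roller, sliding it in from the flared mouth along the fence until it is fully home against the end stop; then draw it out, turn it half round and run it fully home again with its front towards the roller. Then draw it out and lower it, standing flat on its base, onto the floor of the empty white tray before letting go. Never tip it over, and leave the other things on the bench where they are.

Things in the scene. Friction and masses are not known exactly. Their poses are not given: they have to be found in the camera images.
- stand: workpiece: loose aluminium block of L section, 0.6 kg. Base 50 (x) by 120 (y) by 28 mm high; along its back an upright rib, x = -25 to -7 mm, 120 mm long, from 28 to 62 mm high, flush with the base's back. Two dark round spots on the low step in front of the rib. Origin: centre of its underside; z up, y along its length, x from back (-25 mm) to front (+25 mm)
- back_face (a point): centre of the workpiece's back face (base part), 14 mm above its underside, at its x = -25 mm
- front_face (a point): centre of the workpiece's front face, 14 mm above its underside, at its x = +25 mm
- rib_grip (a point): good gripping point on the workpiece: middle of the rib (18 mm thick across x), 52 mm above its underside, at its x = -16 mm
- fixture: roller fixture, fixed: grey 6 mm plate (x -125 to 65, y -122 to 78 mm); dark bent bracket 22 mm high on it: fence along y, inner face at x = 26 mm, lip flared outward at its mouth (y -92 to -60), end stop across the lane, inner face at y = 60 mm. Sprung roller facing the fence. All under 30 mm high. Origin: plate underside, below the home place. Feed towards +y; -x is the robot's side
- home (a point): on top of the plate (6 mm up), where the middle of the workpiece's underside is when it is fully home against the end stop (then about 0 to 1 mm clear of the fence). Axes as the fixture
- mouth (a point): at plate-top height, in the lane 145 mm before home (fixture y = -145 mm): a workpiece centred here is clear of the roller, its leading end between the lip and the roller side, its tail overhanging the plate
- roller_top (a point): top of the roller on its axis. Upright steel roller, 30 mm in diameter, at fixture y = -40 mm, its top 29 mm above the bench, axis at fixture x = -34 mm when unpressed; it sticks 6 mm into the lane of the 50 mm wide workpiece
- press (a joint): how far the sprung roller is pushed back from the lane, towards fixture -x (m): 0 free, about 0.006 with the workpiece in the lane, 0.013 at its limit; 2 N at 0, about 4.5 N at 0.006
- tray: empty white plastic tray, fixed, outside 126 (x) by 196 (y) by 16 mm high, walls and floor 5 mm. Origin: centre of its underside; long side along y. The red wire rack of the same size is not it
- tray_in (a point): centre of the tray's inner floor (5 mm above the bench), axes as the tray; the inside is 116 (x) by 186 mm (y), so the workpiece must lie roughly lengthways
- rack: bystander, fixed: red wire rack 116 by 190 mm, 34 mm high, with steel watch cases standing in it up to 50 mm high; origin underside centre
- jar: bystander: amber glass jar, 56 mm diameter, 65 mm high, origin underside centre
- bezel: bystander: steel ring lying flat, 48 mm diameter, 12 mm high, origin underside centre
- screwdriver: bystander: screwdriver with orange handle lying on the bench, its length along its x
- brush: bystander: wooden brush lying on the bench, its length along its x
Not all that is in view belongs to the job. What is meant by the stand is not pink or turquoise, and is the larger of those in its own colour.

How it is judged (in metres and radians):
On the way, in this order (a step that is already met when the one before it is completed fails the run):
1. first pass: the workpiece is fully home against the end stop, flat along the fence, its back towards the pressed roller (5 mm from the stop, 4 mm from the lane line, 3.4 degrees, roller over 3 mm) (y of stand in the frame of home between -0.005 and 0.004 m and x of stand in the frame of home between -0.004 and 0.004 m and z of stand in the frame of home below 0.006 m and angle between the y axis of stand and the y axis of fixture, either way round below 0.06 rad and angle between stand's own z axis and vertical below 0.08 rad and value of joint press above 0.003 m and x of back_face in the frame of home below -0.015 m), for 0.1 s.
2. second pass: it is fully home again, turned half round, its front towards the pressed roller (y of stand in the frame of home between -0.005 and 0.004 m and x of stand in the frame of home between -0.004 and 0.004 m and z of stand in the frame of home below 0.006 m and angle between the y axis of stand and the y axis of fixture, either way round below 0.06 rad and angle between stand's own z axis and vertical below 0.08 rad and value of joint press above 0.003 m and x of front_face in the frame of home below -0.015 m), for 0.1 s.
3. it is lowered in the tray to within 10 mm of the tray's floor while still held (x of stand in the frame of tray_in between -0.05 and 0.05 m and y of stand in the frame of tray_in between -0.085 and 0.085 m and z of stand in the frame of tray_in below 0.01 m and contact force between the fingers and stand above 1 N), for 0.04 s.
At the end, for the whole second after the job is handed in: The workpiece stands flat on its base (within 3.4 degrees, underside within 4 mm of the floor) inside the white tray, at rest and released, and the roller has sprung back (under 1.5 mm) (x of stand in the frame of tray_in between -0.05 and 0.05 m and y of stand in the frame of tray_in between -0.085 and 0.085 m and z of stand in the frame of tray_in below 0.004 m and angle between stand's own z axis and vertical below 0.06 rad and linear speed of stand below 0.02 m/s and value of joint press below 0.0015 m); the robot touches nothing.
It fails at once if the workpiece is tipped over (more than 45 degrees) (angle between stand's own z axis and vertical above 0.785 rad).
It fails at once if a bystander (jar, bezel, screwdriver or brush) is pushed more than 30 mm from its place (distance of any of jar, bezel, screwdriver, brush from where it was at the start of the episode above 0.03 m).
It also fails if it takes over 72 s, if anything falls off the work surface, if the arm or the gripper's body presses on something with over 40 N, if the wrist force passes 120 N, or if a joint passes its speed limit or range.

### The arm

A 7-joint arm with a two-finger parallel gripper is mounted at the origin on the work surface. World frame = base frame: x ahead of the robot, y to its left, z up, the work surface at z = 0. Lengths are in m, angles in degrees, forces in N, time in s.
With the tool pointing down it reaches from about 0.425 to 0.95 m from the base axis. Payload 16.7 kg.
Tool frame: the origin (TCP) lies midway between the tips of the shut fingers; the grasp point (between the pads) lies 19 mm behind it; z points along the fingers, y is the line along which they close (so a half turn about z gives the same grasp; the last joint's range is limited). The gripper opens to 94 mm and grips with 3 to 60 N. Pads are 16 mm wide; open, the fingers measure 119 mm over their backs; the gripper's body (75 mm by 177 mm) begins 78 mm behind the grasp point.
Start: joints at [-74.169, 24.414, 4.234, 92.017, -1.954, 63.644, -3.845], TCP at [0.279, 0.615, 0.176] pointing down, gripper open.
Joint ranges: [-163.25, 163.25], [-28.42, 122.38], [-70.27, 78.77], [12.13, 141.07], [-58.53, 238.53], [9.26, 117.41], [-156.51, 156.51]. Speed limits (degrees/s): [108.29, 108.29, 136.94, 136.94, 172.46, 172.46, 172.46].

### API

Orientations are given as [roll, pitch, yaw] about the fixed x, y, z axes, in that order (R = Rz(yaw) Ry(pitch) Rx(roll)).
In Python, from station import arm gives the robot as it stands.
- The arm moves only by the tool apply_moves, never from a script. Its argument "targets" is a list of rows, each an object of numbers: "rx", "ry", "rz": the turn, a rotation vector about the tool's x, y, z as a fraction of full scale; "tx", "ty", "tz": the shift along the tool's x, y, z as a fraction of full scale; "fingers": the opening, from -1 (shut) to 1 (fully open). A call has 1 to 8 rows; each row shifts and turns the commanded pose from where the row before left it, along the tool's axes as they then stand; what a row does not reach is not made up. Full scale, the value 1, is 0.1 m for a shift and 30 degrees for a turn. A row lasts 1/12 s, in which the tool goes at most 41.7 mm and 7.16 degrees, less where a joint would pass 70% of its speed; a pose out of reach is approached as far as the arm can. A call with a number of a shift or a turn outside -1 to 1 is refused whole. A call with a gripper value outside its range is refused whole. The fingers move at their own pace and stop on an object; "grip_force" is the grip in N (left out, the last holds). Time passes only in rows, so rows that do not move let the fingers close. It gives the time, the measured TCP pose, the force, the opening and the grip force at its end, in the units of the state.
- arm.observe(): the state, without advancing time (a new reading comes with each control period).
- arm.snapshot(name): name is "scene" or "side" or "wrist"; returns a dict with "frame" (400x640x3 uint8, red, green, blue), "fx", "fy", "cx", "cy" (pixels), "T" (4x4, takes a point from camera to world coordinates). Camera axes: x right, y down, z forward; pixel columns grow to the right and rows downward; lengths in m; the calibration is good to about 2 mm. The wrist camera is an equidistant fisheye: a pixel r from the principal point sees the ray r / f radians off the axis. A picture is of the moment at which its call begins. There is no depth.
- arm.finish_job(): hands the job in; it is judged then, once.
The state is a dict: "clock": time; "joint_pos": joint angles; "joint_vel": joint speeds; "tau": joint torques, N m; "tool_pos": TCP position; "ee_rot": TCP orientation; "contact_force": force on the tool from outside, world axes, zero at the start; "wrist_torque": the same for the moment, N m; "gripper_width": finger opening in m; "gripper_force": force on a finger pad.
Only numpy, scipy, OpenCV 4.12 (cv2) and the standard library are available. Lean on these libraries where they do the work, as an engineer would, in place of code of your own. Each camera call takes 0.05 s, during which the arm holds its last target. There are 200 camera calls.

## Working session

There is one attempt and no reset: what is moved stays moved. The work goes in short steps, Python scripts to look and compute and a tool call to move; the robot and the scene stay as the last step left them, time stands still between calls to the robot, and variables do not carry over. Pictures are saved under pics/ and viewed, at most 10 in all, crops included, and the job is handed in when it is done.

Besides the shell and the picture viewer there is one more tool, called after "Emit:" in YAML: its name, and indented under it one key for each argument. apply_moves: Moves the arm, as the interface text tells. Its arguments: {"type":"object","properties":{"targets":{"type":"array","items":{"type":"object","properties":{"rx":{"type":"number"},"ry":{"type":"number"},"rz":{"type":"number"},"tx":{"type":"number"},"ty":{"type":"number"},"tz":{"type":"number"},"fingers":{"type":"number"}}}},"grip_force":{"type":"number"}},"required":["targets"]}

```bash
mkdir -p pics; ls; cat > h.py <<'E'
import numpy as np, cv2
from station import arm
def snap(n,f):
    s=arm.snapshot(n); cv2.imwrite(f'pics/{f}.png',s['frame'][:,:,::-1]); np.savez(f'pics/{f}.npz',**s); return s
def load(f): return dict(np.load(f'pics/{f}.npz'))
def ray(s,u,v,fish=False):
    x=(u-s['cx'])/s['fx']; y=(v-s['cy'])/s['fy']
    if fish:
        r=np.hypot(x,y); k=np.sin(r)/r if r>1e-9 else 1; d=np.array([x*k,y*k,np.cos(r)])
    else: d=np.array([x,y,1.])
    d=s['T'][:3,:3]@d; return s['T'][:3,3],d/np.linalg.norm(d)
def plane(s,u,v,z,fish=False):
    o,d=ray(s,u,v,fish); return (o+d*(z-o[2])/d[2]).round(4)
def tri(a,b):
    (o,d),(p,e)=a,b
    A=np.stack([d,-e],1); t=np.linalg.lstsq(A,p-o,rcond=None)[0]
    P,Q=o+d*t[0],p+e*t[1]; return ((P+Q)/2).round(4),np.linalg.norm(P-Q).round(4)
def proj(s,P,fish=False):
    c=s['T'][:3,:3].T@(np.array(P)-s['T'][:3,3])
    if fish:
        r=np.hypot(c[0],c[1]); k=np.arctan2(r,c[2])/max(r,1e-9); return (s['cx']+s['fx']*c[0]*k, s['cy']+s['fy']*c[1]*k)
    return (s['cx']+s['fx']*c[0]/c[2], s['cy']+s['fy']*c[1]/c[2])
E
python3 - <<'E'
from h import *
for n in ['scene','side','wrist']:
    s=snap(n,n+'0'); print(n,s['fx'],s['cx'],s['cy'],s['T'].round(3).tolist())
a=cv2.imread('pics/scene0.png');b=cv2.imread('pics/side0.png')
print(arm.observe())
E
```

```text
pics
scene 481.51023829965743 317.98115695790386 199.66457858640015 [[0.586, 0.496, -0.641, 1.219], [0.81, -0.362, 0.462, -0.456], [-0.003, -0.79, -0.614, 0.744], [0.0, 0.0, 0.0, 1.0]]
side 476.2464510400661 318.6989526236524 204.58869088602015 [[0.84, -0.273, 0.469, -0.135], [-0.543, -0.439, 0.716, -0.978], [0.011, -0.856, -0.517, 0.799], [0.0, 0.0, 0.0, 1.0]]
wrist 309.70691628693146 320.6222189535661 191.6412515670453 [[0.413, 0.887, 0.205, 0.219], [0.911, -0.402, -0.095, 0.64], [-0.001, 0.226, -0.974, 0.384], [0.0, 0.0, 0.0, 1.0]]
{'clock': 0.15, 'joint_pos': array([-74.17005628,  24.43882107,   4.23030887,  92.04070029,
        -1.95373571,  63.64406184,  -3.84287923]), 'joint_vel': array([-0.09859724, -0.17305887,  0.0359061 , -0.23294815, -0.02449212,
       -0.03849347, -0.03764251]), 'tau': array([ 4.43613448e-03, -9.36285067e+01,  3.66962045e+00, -4.54423571e+01,
       -4.86890646e-02,  1.79366057e-02,  1.15527946e-04]), 'tool_pos': array([0.27866522, 0.61442005, 0.17529007]), 'ee_rot': array([-1.79948550e+02,  2.50066314e-03,  1.55605496e+02]), 'contact_force': array([-0.01118639, -0.66661354,  0.17687328]), 'wrist_torque': array([ 0.00368556, -0.08730334, -0.00316108]), 'gripper_force': 0.0, 'gripper_width': 0.09414193400991286}
```

View pics/scene0.png

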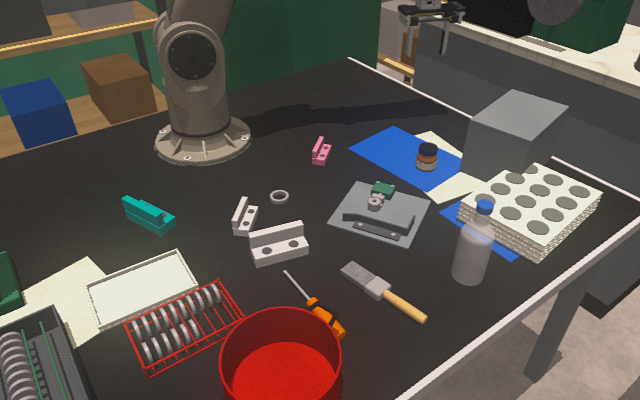

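View pics/side0.png

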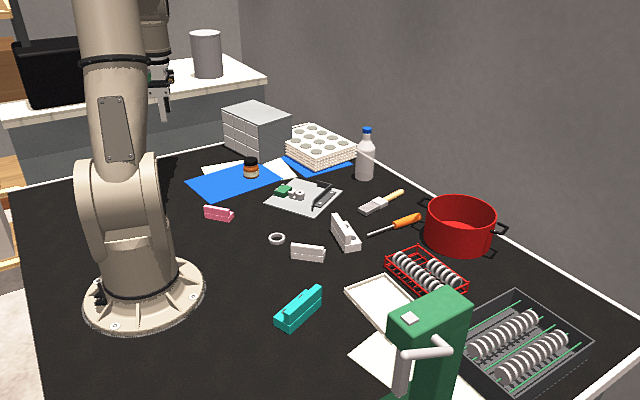

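Candidates for the stand, by scene-view pixel:
- pink (321,150): ruled out by colour
- turquoise (148,214): ruled out by colour
- small pale one (244,216): the smaller of its colour
- large pale one (279,244): my choice

The fixture is at about (380,212), its mouth not yet clear. The white tray is at (143,288) and the rack at (185,325). Next I'll look at one close crop.

```bash
python3 - <<'E'
import cv2,numpy as np
a=cv2.imread('pics/scene0.png');b=cv2.imread('pics/side0.png')
c=lambda im,x,y,w,h,k:cv2.resize(im[y:y+h,x:x+w],None,fx=k,fy=k,interpolation=cv2.INTER_CUBIC)
top=np.hstack([c(a,225,190,100,75,4),c(a,320,170,120,90,10/3)])
bot=np.hstack([c(b,280,200,100,75,4),c(b,255,170,100,75,4)])
cv2.imwrite('pics/c1.png',np.vstack([top,bot]))
E
```

```text
(no output)
```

View pics/c1.png

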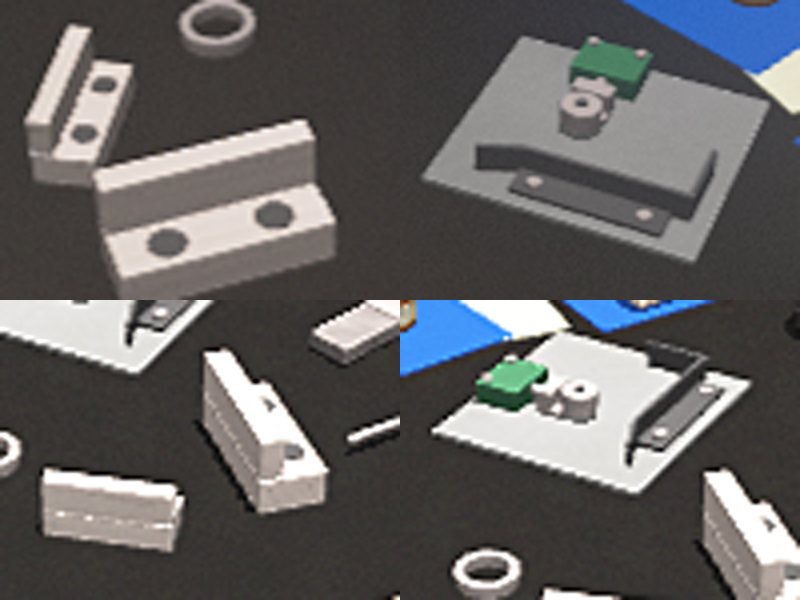

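The crop confirms the large pale stand (scene ~250–309 × 220–258). Its rib is on the robot's far side in the scene view, with two spots on the step. The flared mouth is at the left end of the bracket (scene ~342,216), the end stop at the right (~405,225), and the roller at (374,202).

```bash
python3 - <<'E'
from h import *
a=load('scene0');b=load('side0')
T=lambda p,q:tri(ray(a,*p),ray(b,*q))
print('plate L/T/R/B (scene) <-> side')
# scene left=mouth/fence side ; match by side view
S=dict(L=(327.2,224),T=(356.6,181.1),R=(431,200),B=(408.5,248.6)); Q=[(263.25,203),(314.25,218),(342.5,190),(295,178.25)]
for k,p in S.items(): print(k,plane(a,*p,.006))
for q in Q: print(q,plane(b,*q,.006))
print('rib top scene');
for p in [(248.75,233),(301.25,220.5),(303.5,224.5),(250.5,237.5)]: print(plane(a,*p,.062))
print('step'); 
for p in [(255.25,259.25),(308.75,246.75)]: print(plane(a,*p,.028))
print('side rib');
for q in [(331.25,213),(337,213),(344.5,235),(351.25,235)]: print(plane(b,*q,.062))
print(plane(b,361.25,242.5,.028),plane(b,345.5,253,0),plane(b,361.25,249.5,0))
# tray: white mask in scene
hsv=cv2.cvtColor(a['frame'],cv2.COLOR_RGB2HSV)
m=((hsv[...,1]<45)&(hsv[...,2]>120)).astype('uint8'); m[:240]=0;m[:,230:]=0;m[:, :80]=0
c=max(cv2.findContours(m,0,1)[0],key=cv2.contourArea); print('tray',cv2.boundingRect(c))
ap=cv2.approxPolyDP(cv2.convexHull(c),5,True)[:,0]
for p in ap: print(p,plane(a,*p,.016))
E
```

```text
plate L/T/R/B (scene) <-> side
L [0.537  0.0622 0.006 ]
T [0.4444 0.2278 0.006 ]
R [0.6161 0.326  0.006 ]
B [0.7092 0.1574 0.006 ]
(263.25, 203) [0.4386 0.224  0.006 ]
(314.25, 218) [0.5305 0.0611 0.006 ]
(342.5, 190) [0.7063 0.1588 0.006 ]
(295, 178.25) [0.6122 0.317  0.006 ]
rib top scene
[ 0.5141 -0.1289  0.062 ]
[ 0.546  -0.0159  0.062 ]
[ 0.5599 -0.0195  0.062 ]
[ 0.5287 -0.1329  0.062 ]
step
[ 0.559  -0.1423  0.028 ]
[ 0.594  -0.0301  0.028 ]
side rib
[ 0.5399 -0.0157  0.062 ]
[ 0.5541 -0.0246  0.062 ]
[ 0.5074 -0.1276  0.062 ]
[ 0.5229 -0.1373  0.062 ]
[ 0.5552 -0.1427  0.028 ] [ 0.5127 -0.129   0.    ] [ 0.5598 -0.1393  0.    ]
tray (80, 248, 119, 98)
[177 248] [ 0.4171 -0.2578  0.016 ]
[197 287] [ 0.5472 -0.2704  0.016 ]
[ 80 345] [ 0.5509 -0.4967  0.016 ]
[ 80 260] [ 0.3303 -0.4394  0.016 ]
```

Emit:
apply_moves:
  targets:
    - {"tx": -0.235,"ty": -0.215,"tz": -0.0375,"fingers": 1}
    - {"tx": -0.235,"ty": -0.215,"tz": -0.0375,"fingers": 1}
    - {"tx": -0.235,"ty": -0.215,"tz": -0.0375,"fingers": 1}
    - {"tx": -0.235,"ty": -0.215,"tz": -0.0375,"fingers": 1}
    - {"tx": -0.235,"ty": -0.215,"tz": -0.0375,"fingers": 1}
    - {"tx": -0.235,"ty": -0.215,"tz": -0.0375,"fingers": 1}
    - {"tx": -0.235,"ty": -0.215,"tz": -0.0375,"fingers": 1}
    - {"tx": -0.235,"ty": -0.215,"tz": -0.0375,"fingers": 1}

```text
schema error: expected keys rx, ry, rz, tx, ty, tz, fingers
```

Emit:
apply_moves:
  targets:
    - {"tx": -0.235,"ty": -0.215,"tz": -0.0375,"fingers": 1}
    - {"tx": -0.235,"ty": -0.215,"tz": -0.0375,"fingers": 1}
    - {"tx": -0.235,"ty": -0.215,"tz": -0.0375,"fingers": 1}
    - {"tx": -0.235,"ty": -0.215,"tz": -0.0375,"fingers": 1}
    - {"tx": -0.235,"ty": -0.215,"tz": -0.0375,"fingers": 1}
    - {"tx": -0.235,"ty": -0.215,"tz": -0.0375,"fingers": 1}
    - {"tx": -0.235,"ty": -0.215,"tz": -0.0375,"fingers": 1}
    - {"tx": -0.235,"ty": -0.215,"tz": -0.0375,"fingers": 1}

```text
schema error: expected keys rx, ry, rz, tx, ty, tz, fingers
```

Emit:
apply_moves:
  targets:
    - {"tx": -0.235,"ty": -0.215,"tz": -0.0375,"fingers": 1}
    - {"tx": -0.235,"ty": -0.215,"tz": -0.0375,"fingers": 1}
    - {"tx": -0.235,"ty": -0.215,"tz": -0.0375,"fingers": 1}
    - {"tx": -0.235,"ty": -0.215,"tz": -0.0375,"fingers": 1}
    - {"rz": 0.2}
    - {"rz": 0.2}
    - {"rz": 0.2}
    - {"rz": 0.2}

```text
schema error: expected keys rx, ry, rz, tx, ty, tz, fingers
```

Emit:
apply_moves:
  targets:
    - {"rz": 0.2}
    - {"rz": 0.2}
    - {"rz": 0.2}
    - {"rz": 0.2}
    - {"rz": 0.2}
    - {"rz": 0.2}
    - {"rz": 0.2}
    - {"rz": 0.2}

```text
schema error: expected keys rx, ry, rz, tx, ty, tz, fingers
```

Emit:
apply_moves:
  targets:
    - {"rz": 0.2}
    - {"rz": 0.113}
    - {}
    - {}

```text
schema error: expected keys rx, ry, rz, tx, ty, tz, fingers
```

```bash
python3 - <<'E'
from h import *
s=snap('wrist','w1'); o=arm.observe(); print(o['tool_pos'],o['ee_rot'],o['joint_pos'],o['contact_force'],s['T'].round(3).tolist())
E
```

```text
[0.27871605 0.61444139 0.17534824] [-1.79954053e+02  3.89377259e-03  1.55601929e+02] [-74.16820945  24.43637982   4.23105378  92.03689257  -1.95182797
  63.64492818  -3.84488635] [ 0.114707   -0.61197842 -0.09410735] [[0.413, 0.887, 0.205, 0.219], [0.911, -0.402, -0.095, 0.64], [-0.001, 0.226, -0.974, 0.384], [0.0, 0.0, 0.0, 1.0]]
```

View pics/w1.png

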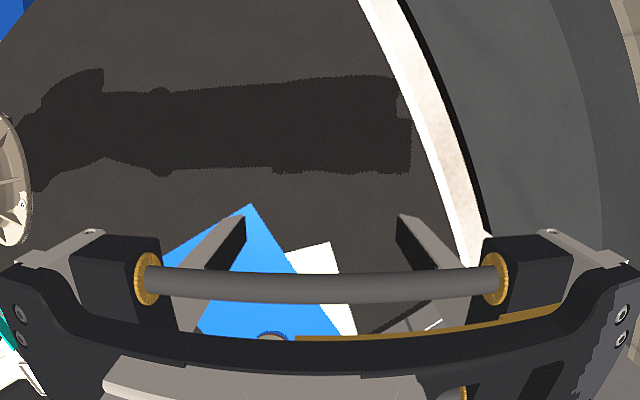

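The wrist view shows only the area ahead of the tool on its +x side. It also turns out every row needs all the keys.

Emit:
apply_moves:
  targets:
    - {"rx": 0,"ry": 0,"rz": 0,"tx": -0.293,"ty": -0.268,"tz": -0.047,"fingers": 1}
    - {"rx": 0,"ry": 0,"rz": 0,"tx": -0.293,"ty": -0.268,"tz": -0.047,"fingers": 1}
    - {"rx": 0,"ry": 0,"rz": 0,"tx": -0.293,"ty": -0.268,"tz": -0.047,"fingers": 1}
    - {"rx": 0,"ry": 0,"rz": 0,"tx": -0.293,"ty": -0.268,"tz": -0.047,"fingers": 1}
    - {"rx": 0,"ry": 0,"rz": 0,"tx": -0.293,"ty": -0.268,"tz": -0.047,"fingers": 1}
    - {"rx": 0,"ry": 0,"rz": 0,"tx": -0.293,"ty": -0.268,"tz": -0.047,"fingers": 1}
    - {"rx": 0,"ry": 0,"rz": 0,"tx": -0.293,"ty": -0.268,"tz": -0.047,"fingers": 1}
    - {"rx": 0,"ry": 0,"rz": 0,"tx": -0.293,"ty": -0.268,"tz": -0.047,"fingers": 1}

```text
clock: 0.87
tool_pos: [0.404, 0.3207, 0.2137]
ee_rot: [180.0, -0.0, 155.6]
contact_force: [0.9, -0.1, 0.9]
gripper_width: 0.0941
gripper_force: 0.0
```

Emit:
apply_moves:
  targets:
    - {"rx": 0,"ry": 0,"rz": 0,"tx": -0.293,"ty": -0.268,"tz": -0.047,"fingers": 1}
    - {"rx": 0,"ry": 0,"rz": 0,"tx": -0.293,"ty": -0.268,"tz": -0.047,"fingers": 1}
    - {"rx": 0,"ry": 0,"rz": 0,"tx": -0.293,"ty": -0.268,"tz": -0.047,"fingers": 1}
    - {"rx": 0,"ry": 0,"rz": 0,"tx": -0.293,"ty": -0.268,"tz": -0.047,"fingers": 1}
    - {"rx": 0,"ry": 0,"rz": 0,"tx": -0.293,"ty": -0.268,"tz": -0.047,"fingers": 1}
    - {"rx": 0,"ry": 0,"rz": 0,"tx": -0.293,"ty": -0.268,"tz": -0.047,"fingers": 1}
    - {"rx": 0,"ry": 0,"rz": 0,"tx": -0.293,"ty": -0.268,"tz": -0.047,"fingers": 1}
    - {"rx": 0,"ry": 0,"rz": 0,"tx": -0.293,"ty": -0.268,"tz": -0.047,"fingers": 1}

```text
clock: 1.53
tool_pos: [0.5289, 0.0286, 0.2514]
ee_rot: [180.0, 0.0, 155.6]
contact_force: [0.9, 0.3, -0.2]
gripper_width: 0.094
gripper_force: 0.0
```

Emit:
apply_moves:
  targets:
    - {"rx": 0,"ry": 0,"rz": 0.2,"tx": 0,"ty": 0,"tz": 0,"fingers": 1}
    - {"rx": 0,"ry": 0,"rz": 0.2,"tx": 0,"ty": 0,"tz": 0,"fingers": 1}
    - {"rx": 0,"ry": 0,"rz": 0.2,"tx": 0,"ty": 0,"tz": 0,"fingers": 1}
    - {"rx": 0,"ry": 0,"rz": 0.2,"tx": 0,"ty": 0,"tz": 0,"fingers": 1}
    - {"rx": 0,"ry": 0,"rz": 0.2,"tx": 0,"ty": 0,"tz": 0,"fingers": 1}
    - {"rx": 0,"ry": 0,"rz": 0.2,"tx": 0,"ty": 0,"tz": 0,"fingers": 1}
    - {"rx": 0,"ry": 0,"rz": 0.2,"tx": 0,"ty": 0,"tz": 0,"fingers": 1}
    - {"rx": 0,"ry": 0,"rz": 0.2,"tx": 0,"ty": 0,"tz": 0,"fingers": 1}

```text
clock: 2.2
tool_pos: [0.5285, 0.0305, 0.2509]
ee_rot: [-180.0, -0.0, 107.3]
contact_force: [-0.2, 0.3, 0.7]
gripper_width: 0.0941
gripper_force: 0.0
```

Emit:
apply_moves:
  targets:
    - {"rx": 0,"ry": 0,"rz": 0.2,"tx": 0,"ty": 0,"tz": 0,"fingers": 1}
    - {"rx": 0,"ry": 0,"rz": 0.2,"tx": 0,"ty": 0,"tz": 0,"fingers": 1}
    - {"rx": 0,"ry": 0,"rz": 0.2,"tx": 0,"ty": 0,"tz": 0,"fingers": 1}
    - {"rx": 0,"ry": 0,"rz": 0.2,"tx": 0,"ty": 0,"tz": 0,"fingers": 1}
    - {"rx": 0,"ry": 0,"rz": 0.2,"tx": 0,"ty": 0,"tz": 0,"fingers": 1}
    - {"rx": 0,"ry": 0,"rz": 0.113,"tx": 0,"ty": 0,"tz": 0,"fingers": 1}
    - {"rx": 0,"ry": 0,"rz": 0,"tx": 0,"ty": 0,"tz": 0,"fingers": 1}
    - {"rx": 0,"ry": 0,"rz": 0,"tx": 0,"ty": 0,"tz": 0,"fingers": 1}

```text
clock: 2.87
tool_pos: [0.5285, 0.0306, 0.2509]
ee_rot: [-180.0, 0.0, 74.3]
contact_force: [-0.0, 0.7, 0.6]
gripper_width: 0.0938
gripper_force: 0.0
```

```bash
python3 - <<'E'
from h import *
s=snap('wrist','w2'); o=arm.observe(); print(o['tool_pos'],o['ee_rot'],o['joint_pos'],o['contact_force'],s['T'].round(3).tolist())
E
```

```text
[0.52853657 0.03058042 0.25094657] [-1.79993164e+02  3.52393725e-03  7.43652686e+01] [-40.88911293   7.20306007  34.10110434 106.79994595  -4.36979201
  67.29283076 -20.94302291] [-0.44923177 -0.20143179  0.00131403] [[0.963, -0.263, -0.061, 0.545], [-0.27, -0.938, -0.218, 0.092], [-0.0, 0.226, -0.974, 0.46], [0.0, 0.0, 0.0, 1.0]]
```

View pics/w2.png

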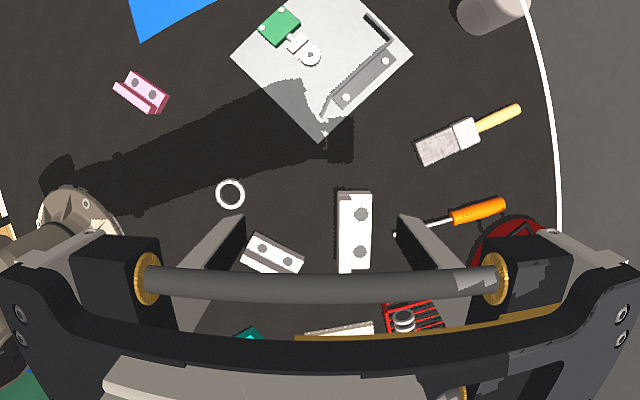

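The wrist view shows the fixture plate corners at (231,56), (318,143) and (411,55), with the lip and mouth at about (322,115). The stand is at (337–372, 190–272), rib on its left. The bezel is at (230,193) and the screwdriver at (450,215).

```bash
python3 - <<'E'
from h import *
s=load('w2'); a=load('scene0'); b=load('side0')
g=cv2.cvtColor(s['frame'],cv2.COLOR_RGB2GRAY)
def sub(p): 
    c=np.array([[p]],np.float32); cv2.cornerSubPix(g,c,(4,4),(-1,-1),(3,50,.01)); return c[0,0]
P=[sub(p) for p in [(231,56),(318,143),(411,55)]]
W=[plane(s,*p,.006,True) for p in P]
for p,w in zip(P,W): print(p,w)
# fixture fit with 3 corners: T(-125,-122), L(65,-122), B(65,78)
def fit(src,dst):
    src=np.array(src)[:,:2];dst=np.array(dst)[:,:2];A=src-src.mean(0);B=dst-dst.mean(0)
    th=np.arctan2((A[:,0]*B[:,1]-A[:,1]*B[:,0]).sum(),(A*B).sum()); R=np.array([[np.cos(th),-np.sin(th)],[np.sin(th),np.cos(th)]])
    t=dst.mean(0)-R@src.mean(0); return np.degrees(th),t,np.abs(src@R.T+t-dst).max()
src=np.array([(-125,-122),(65,-122),(65,78)])/1e3
print('fix wrist',fit(src,W))
src4=np.array([(65,-122),(-125,-122),(-125,78),(65,78)])/1e3
print('fix scene',fit(src4,[plane(a,*p,.006) for p in [(327.2,224),(356.6,181.1),(431,200),(408.5,248.6)]]))
print('fix side',fit(src4,[plane(b,*p,.006) for p in [(314.25,218),(263.25,203),(295,178.25),(342.5,190)]]))
# roller top in w2 approx (310,55)
print('roller',plane(s,310,55,.029,True))
# stand
crop=s['frame'][175:285,320:390].astype(int).sum(2)//3
for r in (195,210,225,240,255,265): print(r,s['frame'][r,325:385].mean(1).astype(int).tolist())
print('col345',s['frame'][180:282,345].mean(1).astype(int).tolist())
for S,pts in (('scene',[(248.75,233),(301.25,220.5),(303.5,224.5),(250.5,237.5)]),('side',[(344.5,235),(331.25,213),(337,213),(351.25,235)])):
    c=a if S=='scene' else b
    print(S,'stand',fit(np.array([(-25,-60),(-25,60),(-7,60),(-7,-60)])/1e3,[plane(c,*p,.062) for p in pts]))
for p,q in zip([(248.75,233),(301.25,220.5),(303.5,224.5),(250.5,237.5)],[(344.5,235),(331.25,213),(337,213),(351.25,235)]): print(tri(ray(a,*p),ray(b,*q)))
E
```

```text
[228.91072   56.027428] [0.4412 0.2276 0.006 ]
[317.44882 143.59718] [0.532 0.061 0.006]
[413.05612   53.996803] [0.7072 0.1564 0.006 ]
fix wrist (np.float64(-61.43710032867533), array([0.60793533, 0.17625331]), np.float64(0.00032017279546170396))
fix scene (np.float64(-60.78834227962188), array([0.61051822, 0.17790214]), np.float64(0.0018355601942289246))
fix side (np.float64(-60.690506790849014), array([0.60576955, 0.17483495]), np.float64(0.005016570322467273))
roller [0.5566 0.1855 0.029 ]
195 [63, 64, 63, 63, 62, 64, 64, 67, 65, 52, 34, 40, 92, 155, 167, 167, 166, 166, 167, 167, 168, 167, 166, 158, 247, 255, 255, 255, 255, 255, 255, 255, 255, 255, 255, 255, 255, 255, 255, 255, 255, 255, 255, 255, 255, 255, 255, 112, 66, 59, 64, 64, 65, 68, 65, 63, 65, 62, 66, 63]
210 [65, 63, 65, 64, 67, 64, 67, 67, 48, 38, 36, 45, 95, 123, 200, 255, 255, 255, 255, 255, 255, 255, 255, 255, 255, 255, 255, 255, 254, 255, 255, 191, 151, 157, 160, 161, 161, 162, 160, 159, 156, 149, 255, 255, 255, 255, 255, 13, 59, 63, 59, 60, 64, 62, 63, 64, 65, 67, 66, 63]
225 [66, 67, 66, 68, 69, 64, 68, 69, 47, 3
[... 1324 characters left out ...]
, 255, 255, 255, 255, 255, 255, 255, 255, 255, 255, 255, 255, 255, 255, 255, 255, 255, 255, 255, 255, 255, 255, 255, 255, 255, 255, 255, 255, 255, 255, 255, 255, 255, 255, 255, 255, 255, 255, 255, 255, 255, 138, 37, 60, 70, 71, 76, 80, 82, 83]
scene stand (np.float64(-15.561831283851951), array([ 0.55258846, -0.07859245]), np.float64(0.002041761366382122))
side stand (np.float64(-16.18693648800255), array([ 0.54644072, -0.08076035]), np.float64(0.0038124869077383883))
(array([ 0.5097, -0.126 ,  0.0589]), np.float64(0.0027))
(array([ 0.5423, -0.0131,  0.059 ]), np.float64(0.0016))
(array([ 0.5576, -0.0186,  0.0587]), np.float64(0.0022))
(array([ 0.5261, -0.1323,  0.0587]), np.float64(0.0017))
```

```bash
python3 - <<'E'
from h import *
s=load('w2')
f=lambda u,v,z:plane(s,u,v,z,True)
A,B=f(338.7,200,.062),f(338.2,273.3,.062); print('rib back edge far/near',A,B,np.linalg.norm(A-B),np.degrees(np.arctan2(*(A-B)[1::-1])))
C,D=f(372,195,.028),f(369.8,265,.028); print('front edge',C,D,np.degrees(np.arctan2(*(C-D)[1::-1])))
y=(A-B)[:2]/np.linalg.norm((A-B)[:2]); x=np.array([y[1],-y[0]])
print('origin from rib',(A+B)[:2]/2+x*.025,'yaw',np.degrees(np.arctan2(x[1],x[0])),'width',(C[:2]-A[:2])@x)
ya=np.radians(-61.2);R=np.array([[np.cos(ya),-np.sin(ya)],[np.sin(ya),np.cos(ya)]]);o=np.array([.608,.1763])
for n,p in dict(home=(0,0),mouth=(0,-.145),pre=(0,-.2)).items(): print(n,(o+R@np.array(p)).round(4))
print('roller pred',o+R@np.array([-.034,-.04]))
E
```

```text
rib back edge far/near [ 0.5405 -0.0147  0.062 ] [ 0.5122 -0.1205  0.062 ] 0.10951954163527164 75.02477356480355
front edge [ 0.5887 -0.0297  0.028 ] [ 0.5605 -0.1386  0.028 ] 75.48197931412717
origin from rib [ 0.55050094 -0.07406003] yaw -14.975226435196442 width 0.050439035057291866
home [0.608  0.1763]
mouth [0.4809 0.1064]
pre [0.4327 0.0799]
roller pred [0.55656811 0.18682428]
```

Emit:
apply_moves:
  targets:
    - {"rx": 0,"ry": 0,"rz": 0,"tx": -0.335,"ty": 0.113,"tz": 0.1,"fingers": 0.06}
    - {"rx": 0,"ry": 0,"rz": 0,"tx": -0.335,"ty": 0.113,"tz": 0.1,"fingers": 0.06}
    - {"rx": 0,"ry": 0,"rz": 0,"tx": -0.335,"ty": 0.113,"tz": 0.1,"fingers": 0.06}
    - {"rx": 0,"ry": 0,"rz": 0,"tx": 0,"ty": 0,"tz": 0.35,"fingers": 0.06}
    - {"rx": 0,"ry": 0,"rz": 0,"tx": 0,"ty": 0,"tz": 0.35,"fingers": 0.06}
    - {"rx": 0,"ry": 0,"rz": 0,"tx": 0,"ty": 0,"tz": 0.35,"fingers": 0.06}
    - {"rx": 0,"ry": 0,"rz": 0,"tx": 0,"ty": 0,"tz": 0,"fingers": 0.06}
    - {"rx": 0,"ry": 0,"rz": 0,"tx": 0,"ty": 0,"tz": 0,"fingers": 0.06}

```text
clock: 3.58
tool_pos: [0.5329, -0.0757, 0.1156]
ee_rot: [-179.8, 0.1, 74.3]
contact_force: [1.0, -0.3, 0.8]
gripper_width: 0.05
gripper_force: 0.0
```

```bash
python3 - <<'E'
from h import *
A=snap('scene','sc1'); B=snap('side','si1'); s=snap('wrist','w3'); o=arm.observe(); print(o['tool_pos'],o['ee_rot'],o['contact_force'],o['gripper_width'])
c=lambda im,x,y,w,h,k:cv2.resize(im[y:y+h,x:x+w,::-1],None,fx=k,fy=k,interpolation=cv2.INTER_CUBIC)
cv2.imwrite('pics/c2.png',np.vstack([np.hstack([c(A['frame'],215,160,130,100,3),c(B['frame'],270,170,130,100,3)]),cv2.resize(c(s['frame'],160,150,320,120,2.4),(780,292))]))
E
```

```text
[ 0.53522054 -0.07546251  0.11810042] [ 1.79858497e+02 -5.82432205e-02  7.42479709e+01] [-0.50873871 -0.25830722  0.11549346] 0.04998083300277003
```

View pics/c2.png

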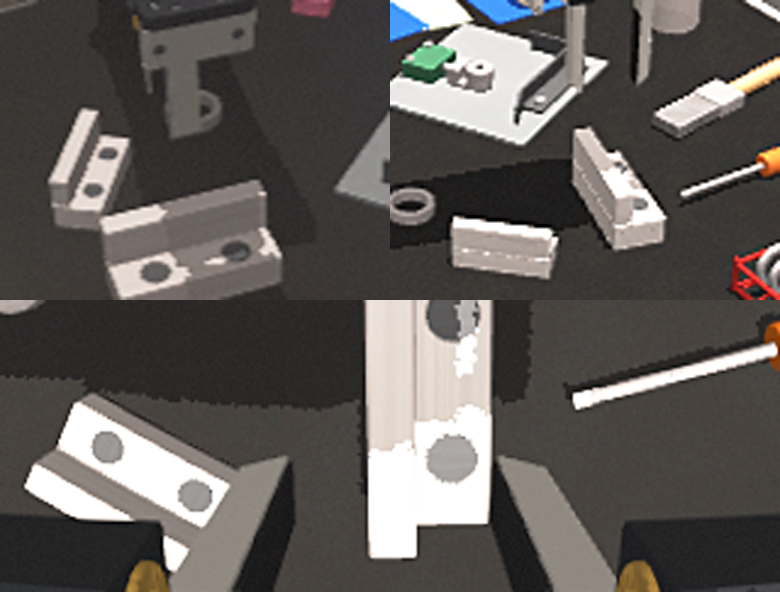

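The rib (x 367–417 in the wrist part) is centred between the fingers (290–497), and the small stand is clear of the left finger. I'll go down and grip.

Emit:
apply_moves:
  targets:
    - {"rx": 0,"ry": 0,"rz": 0,"tx": 0,"ty": 0,"tz": 0.3,"fingers": 0.06}
    - {"rx": 0,"ry": 0,"rz": 0,"tx": 0,"ty": 0,"tz": 0.3,"fingers": 0.06}
    - {"rx": 0,"ry": 0,"rz": 0,"tx": 0,"ty": 0,"tz": 0.23,"fingers": 0.06}
    - {"rx": 0,"ry": 0,"rz": 0,"tx": 0,"ty": 0,"tz": 0,"fingers": 0.06}
    - {"rx": 0,"ry": 0,"rz": 0,"tx": 0,"ty": 0,"tz": 0,"fingers": -0.4}
    - {"rx": 0,"ry": 0,"rz": 0,"tx": 0,"ty": 0,"tz": 0,"fingers": -0.8}
    - {"rx": 0,"ry": 0,"rz": 0,"tx": 0,"ty": 0,"tz": 0,"fingers": -1}
    - {"rx": 0,"ry": 0,"rz": 0,"tx": 0,"ty": 0,"tz": 0,"fingers": -1}
  grip_force: 45

```text
clock: 4.4
tool_pos: [0.535, -0.0753, 0.0346]
ee_rot: [179.9, -0.1, 74.2]
contact_force: [0.2, -0.2, 0.7]
gripper_width: 0.0263
gripper_force: 0.0
```

Emit:
apply_moves:
  targets:
    - {"rx": 0,"ry": 0,"rz": 0,"tx": 0,"ty": 0,"tz": 0,"fingers": -1}
    - {"rx": 0,"ry": 0,"rz": 0,"tx": 0,"ty": 0,"tz": 0,"fingers": -1}
    - {"rx": 0,"ry": 0,"rz": 0,"tx": 0,"ty": 0,"tz": 0,"fingers": -1}
    - {"rx": 0,"ry": 0,"rz": 0,"tx": 0,"ty": 0,"tz": -0.2,"fingers": -1}
    - {"rx": 0,"ry": 0,"rz": 0,"tx": 0,"ty": 0,"tz": -0.3,"fingers": -1}
    - {"rx": 0,"ry": 0,"rz": 0,"tx": 0,"ty": 0,"tz": -0.3,"fingers": -1}
    - {"rx": 0,"ry": 0,"rz": 0,"tx": 0,"ty": 0,"tz": 0,"fingers": -1}
    - {"rx": 0,"ry": 0,"rz": 0,"tx": 0,"ty": 0,"tz": 0,"fingers": -1}

```text
clock: 5.07
tool_pos: [0.5349, -0.0753, 0.1143]
ee_rot: [179.9, -0.1, 74.2]
contact_force: [0.8, -0.0, -0.3]
gripper_width: 0.0003
gripper_force: 0.0
```

The fingers shut on nothing, so I'll look again.

```bash
python3 - <<'E'
from h import *
A=snap('scene','sc2'); B=snap('side','si2'); s=snap('wrist','w4'); o=arm.observe(); print(o['tool_pos'],o['ee_rot'],o['contact_force'],o['gripper_width'],o['gripper_force'])
c=lambda im,x,y,w,h,k:cv2.resize(im[y:y+h,x:x+w,::-1],None,fx=k,fy=k,interpolation=cv2.INTER_CUBIC)
cv2.imwrite('pics/c3.png',np.vstack([np.hstack([c(A['frame'],215,160,130,100,3),c(B['frame'],270,170,130,100,3)]),cv2.resize(c(s['frame'],160,150,320,120,2.4),(780,292))]))
E
```

```text
[ 0.53320846 -0.07523561  0.11213281] [-1.79923822e+02  2.37447216e-02  7.42186074e+01] [-0.22738371 -0.09506921 -0.25335355] 0.0008101706569913356 0.0
```

View pics/c3.png

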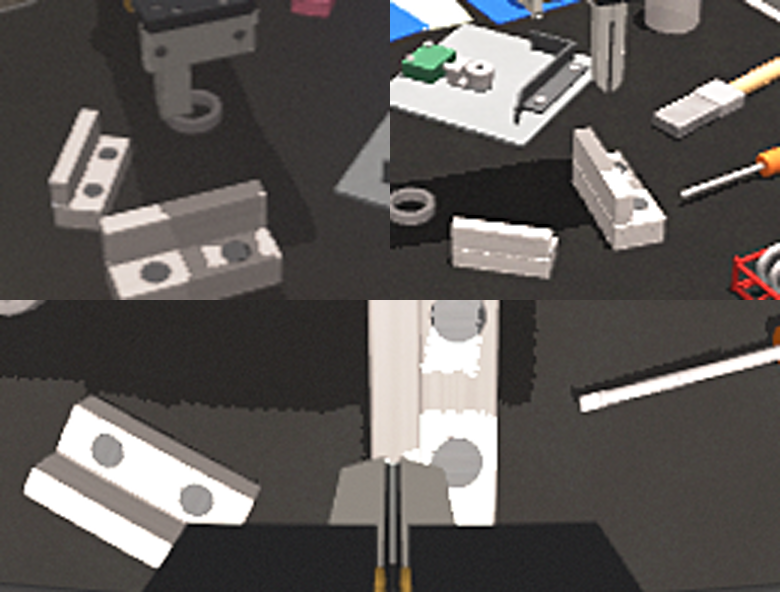

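The stand hasn't moved, so the fingers probably closed too late, during the lift. I'll retry, and wait and check the grip before lifting.

Emit:
apply_moves:
  targets:
    - {"rx": 0,"ry": 0,"rz": 0,"tx": 0,"ty": 0,"tz": 0,"fingers": 0.06}
    - {"rx": 0,"ry": 0,"rz": 0,"tx": 0,"ty": 0,"tz": 0,"fingers": 0.06}
    - {"rx": 0,"ry": 0,"rz": 0,"tx": 0,"ty": 0,"tz": 0,"fingers": 0.06}
    - {"rx": 0,"ry": 0,"rz": 0,"tx": 0,"ty": 0,"tz": 0,"fingers": 0.06}
    - {"rx": 0,"ry": 0,"rz": 0,"tx": 0,"ty": 0,"tz": 0,"fingers": 0.06}
    - {"rx": 0,"ry": 0,"rz": 0,"tx": 0,"ty": 0,"tz": 0,"fingers": 0.06}
    - {"rx": 0,"ry": 0,"rz": 0,"tx": 0,"ty": 0,"tz": 0,"fingers": 0.06}
    - {"rx": 0,"ry": 0,"rz": 0,"tx": 0,"ty": 0,"tz": 0,"fingers": 0.06}

```text
clock: 5.88
tool_pos: [0.5339, -0.0754, 0.113]
ee_rot: [-180.0, 0.0, 74.2]
contact_force: [0.4, -0.5, 0.6]
gripper_width: 0.0485
gripper_force: 0.0
```

Emit:
apply_moves:
  targets:
    - {"rx": 0,"ry": 0,"rz": 0,"tx": 0,"ty": 0,"tz": 0.3,"fingers": 0.06}
    - {"rx": 0,"ry": 0,"rz": 0,"tx": 0,"ty": 0,"tz": 0.3,"fingers": 0.06}
    - {"rx": 0,"ry": 0,"rz": 0,"tx": 0,"ty": 0,"tz": 0.2,"fingers": 0.06}
    - {"rx": 0,"ry": 0,"rz": 0,"tx": 0,"ty": 0,"tz": 0,"fingers": 0.06}
    - {"rx": 0,"ry": 0,"rz": 0,"tx": 0,"ty": 0,"tz": 0,"fingers": -1}
    - {"rx": 0,"ry": 0,"rz": 0,"tx": 0,"ty": 0,"tz": 0,"fingers": -1}
    - {"rx": 0,"ry": 0,"rz": 0,"tx": 0,"ty": 0,"tz": 0,"fingers": -1}
    - {"rx": 0,"ry": 0,"rz": 0,"tx": 0,"ty": 0,"tz": 0,"fingers": -1}

```text
clock: 6.55
tool_pos: [0.5347, -0.0754, 0.0342]
ee_rot: [179.9, -0.0, 74.2]
contact_force: [0.6, -0.6, -1.1]
gripper_width: 0.0266
gripper_force: 0.0
```

Emit:
apply_moves:
  targets:
    - {"rx": 0,"ry": 0,"rz": 0,"tx": 0,"ty": 0,"tz": 0,"fingers": -1}
    - {"rx": 0,"ry": 0,"rz": 0,"tx": 0,"ty": 0,"tz": 0,"fingers": -1}
    - {"rx": 0,"ry": 0,"rz": 0,"tx": 0,"ty": 0,"tz": 0,"fingers": -1}
    - {"rx": 0,"ry": 0,"rz": 0,"tx": 0,"ty": 0,"tz": 0,"fingers": -1}
    - {"rx": 0,"ry": 0,"rz": 0,"tx": 0,"ty": 0,"tz": 0,"fingers": -1}
    - {"rx": 0,"ry": 0,"rz": 0,"tx": 0,"ty": 0,"tz": 0,"fingers": -1}

```text
clock: 7.05
tool_pos: [0.5338, -0.0754, 0.033]
ee_rot: [-180.0, 0.0, 74.2]
contact_force: [0.4, -0.2, 0.1]
gripper_width: 0.0009
gripper_force: 0.0
```

```bash
python3 - <<'E'
from h import *
A=snap('scene','sc3'); B=snap('side','si3'); s=snap('wrist','w5'); o=arm.observe(); print(o['tool_pos'],o['gripper_width'],o['gripper_force'])
print(proj(A,o['tool_pos']),proj(B,o['tool_pos']))
c=lambda im,x,y,w,h,k:cv2.resize(im[y:y+h,x:x+w,::-1],None,fx=k,fy=k,interpolation=cv2.INTER_CUBIC)
cv2.imwrite('pics/c4.png',np.vstack([np.hstack([c(A['frame'],215,160,130,100,3),c(B['frame'],270,170,130,100,3)]),cv2.resize(c(s['frame'],160,150,320,120,2.4),(780,292))]))
E
```

```text
[ 0.53386534 -0.07541004  0.03295651] 0.0004442324260748955 0.0
(np.float64(275.91710590844554), np.float64(238.16798170702106)) (np.float64(341.02233285280136), np.float64(231.69726397782324))
```

View pics/c4.png

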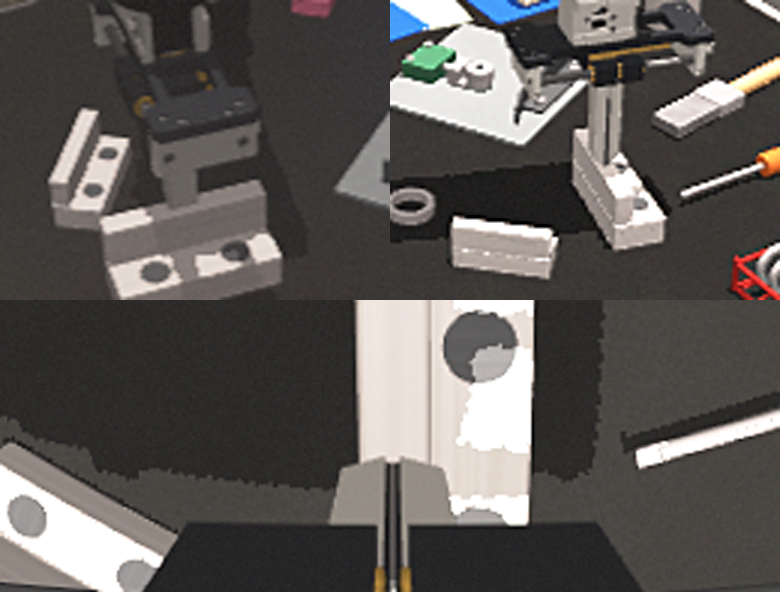

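This crop has the shut fingers apparently inside the outline of the rib (wrist crop ~393,460), with no contact force and the stand unmoved. That contradicts the geometry. I'll check it with numbers: whether the stand moved, where the fingers sit in the image, and the small one's size.

```bash
python3 - <<'E'
from h import *
a=load('scene0');b=load('side0');A=load('sc3');B=load('si3')
for z in (.04,.062): 
  p,q=plane(a,232,221.25,z),plane(a,243,196.75,z); print('small rib',z,p,q,np.linalg.norm(p-q))
t=arm.observe()['tool_pos']
for n,c in (('scene',A),('side',B)):
  for dz in (0,.019,.03,.04,.06): print(n,dz,np.round(proj(c,t+[0,0,dz]),1))
# vertical profile of the finger column and change relative to the first picture
for n,x,y,c0,c in (('scene',276,238,a,A),('side',341,232,b,B)):
  d=np.abs(c['frame'].astype(int)-c0['frame']).sum(2)
  print(n,'diff rows'); 
  for r in range(y-30,y+22,3): print(r,(d[r,x-15:x+16:2]).tolist())
o=arm.observe(); print(o['contact_force'],o['wrist_torque'],o['gripper_force'],o['gripper_width'])
E
```

```text
small rib 0.04 [ 0.4344 -0.1293  0.04  ] [ 0.3689 -0.0651  0.04  ] 0.09171635622940981
small rib 0.062 [ 0.4589 -0.1395  0.062 ] [ 0.3955 -0.0773  0.062 ] 0.08881666510289607
scene 0 [275.9 238.2]
scene 0.019 [275.4 231.6]
scene 0.03 [275.1 227.8]
scene 0.04 [274.9 224.3]
scene 0.06 [274.3 217.1]
side 0 [341.  231.7]
side 0.019 [341.3 226.1]
side 0.03 [341.4 222.9]
side 0.04 [341.5 219.9]
side 0.06 [341.8 213.9]
scene diff rows
208 [14, 29, 74, 131, 107, 121, 114, 124, 129, 124, 113, 119, 122, 133, 119, 125]
211 [4, 31, 76, 127, 98, 42, 95, 111, 113, 111, 122, 124, 119, 121, 106, 129]
214 [40, 30, 82, 137, 87, 111, 113, 122, 115, 111, 128, 128, 139, 65, 1, 41]
217 [39, 47, 28, 155, 116, 111, 117, 126, 114, 97, 61, 43, 41, 43, 37, 35]
220 [16, 49, 32, 52, 46, 101, 121, 111, 116, 133, 41, 42, 39, 36, 52, 42]
223 [44, 30, 40, 44, 46, 90, 113, 113, 124, 124, 30, 20, 121, 299, 288, 286]
226 [45, 35, 43, 28, 36, 115, 52, 383, 368, 389, 308, 279, 282, 281, 283, 286]
229 [13, 297, 279, 284, 281, 349, 352, 292, 285, 289, 279, 226, 90, 56, 28, 29]
232 [3, 2, 114, 293, 274, 212, 97, 58, 25, 30,
[... 1256 characters left out ...]
, 15, 8]
229 [83, 70, 71, 22, 20, 19, 26, 53, 0, 0, 0, 0, 0, 13, 62, 76]
232 [74, 82, 23, 22, 9, 29, 20, 17, 14, 0, 0, 0, 46, 96, 391, 50]
235 [61, 71, 82, 20, 25, 14, 22, 19, 26, 31, 0, 20, 38, 29, 0, 6]
238 [73, 69, 60, 77, 11, 27, 38, 29, 17, 17, 27, 18, 31, 16, 21, 0]
241 [71, 65, 67, 79, 84, 2, 21, 14, 33, 20, 22, 27, 36, 0, 0, 0]
244 [73, 54, 95, 79, 63, 78, 13, 18, 15, 22, 26, 30, 11, 0, 29, 28]
247 [84, 97, 90, 93, 15, 11, 1, 4, 17, 21, 23, 26, 31, 19, 27, 26]
250 [3, 2, 10, 1, 5, 8, 11, 11, 20, 31, 26, 30, 15, 17, 19, 27]
253 [17, 6, 10, 6, 7, 17, 1, 4, 11, 22, 1, 16, 4, 16, 14, 12]
[-0.08981306  0.55956537  0.27619275] [-0.04951306  0.06117987  0.00568451] 0.0 0.0004442324260748955
```

In both fixed views the shut fingers end at the rib's top surface, so they overlap the seen stand without contact. I'll probe with a small sideways sweep to find out whether it is really there.

Emit:
apply_moves:
  targets:
    - {"rx": 0,"ry": 0,"rz": 0,"tx": 0,"ty": 0.05,"tz": 0,"fingers": -1}
    - {"rx": 0,"ry": 0,"rz": 0,"tx": 0,"ty": 0.05,"tz": 0,"fingers": -1}
    - {"rx": 0,"ry": 0,"rz": 0,"tx": 0,"ty": 0.05,"tz": 0,"fingers": -1}
    - {"rx": 0,"ry": 0,"rz": 0,"tx": 0,"ty": 0.05,"tz": 0,"fingers": -1}
    - {"rx": 0,"ry": 0,"rz": 0,"tx": 0,"ty": 0.05,"tz": 0,"fingers": -1}
    - {"rx": 0,"ry": 0,"rz": 0,"tx": 0,"ty": 0.05,"tz": 0,"fingers": -1}

```text
clock: 7.7
tool_pos: [0.5633, -0.0838, 0.0329]
ee_rot: [-180.0, 0.0, 74.2]
contact_force: [0.5, 0.1, 0.6]
gripper_width: 0.0005
gripper_force: 0.0
```

```bash
python3 - <<'E'
from h import *
A=snap('scene','sc4'); B=snap('side','si4'); o=arm.observe(); print(o['tool_pos'],o['contact_force'],o['gripper_force'])
c=lambda im,x,y,w,h,k:cv2.resize(im[y:y+h,x:x+w,::-1],None,fx=k,fy=k,interpolation=cv2.INTER_CUBIC)
cv2.imwrite('pics/c5.png',np.hstack([c(A['frame'],215,160,130,120,3),c(B['frame'],270,170,130,120,3)]))
a=load('si3'); d=np.abs(B['frame'].astype(int)-a['frame']).sum(2)
print('near end diff',d[230:255,335:362].mean().round(1), 'scene left end',np.abs(A['frame'].astype(int)-load('sc3')['frame']).sum(2)[225:262,248:262].mean().round(1))
E
```

```text
[ 0.56349498 -0.08390951  0.03290628] [ 0.26830669 -0.25035361  0.12062736] 0.0
near end diff 16.2 scene left end 4.6
```

View pics/c5.png

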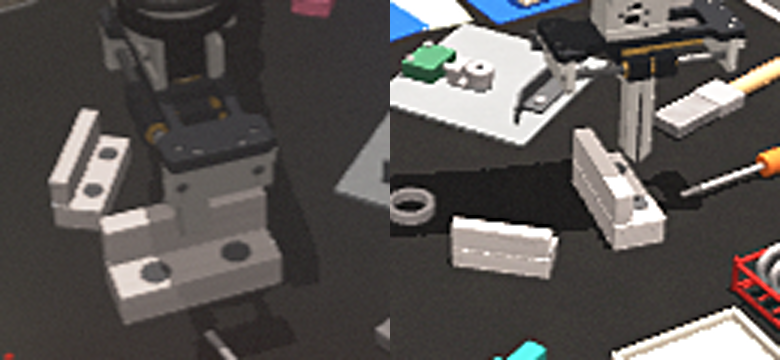

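The pictures show the real finger tips about 9 px higher than the reported TCP projects. So the fingers passed over the rib rather than through it, and the tool's length must be off. I'll measure the tips by triangulation.

```bash
python3 - <<'E'
from h import *
# clear pictures: sc2/si2 (TCP .5335,-.0753,.1130) ; sc4/si4 (.5634,-.0839,.0329)
A,B=load('sc2'),load('si2')
print('tips high',tri(ray(A,274,199),ray(B,343.3,200)),'TCP proj',np.round(proj(A,(.5335,-.0753,.113)),1),np.round(proj(B,(.5335,-.0753,.113)),1))
# precise tip rows: difference against first pictures
for n,c,c0,x,y in (('scene',A,load('scene0'),274,199),('side',B,load('side0'),343,200)):
  d=np.abs(c['frame'].astype(int)-c0['frame']).sum(2)
  for r in range(y-9,y+16,2): print(n,r,d[r,x-12:x+14:2].tolist())
B4=load('si4');d=np.abs(B4['frame'].astype(int)-load('side0')['frame']).sum(2)
print('si4 TCP proj',np.round(proj(B4,(.5634,-.0839,.0329)),1))
for r in range(212,240,2): print(r,d[r,340:366:2].tolist())
E
```

```text
tips high (array([ 0.5356, -0.0751,  0.1393]), np.float64(0.0046)) TCP proj [273.7 209.6] [341.9 207.7]
scene 190 [34, 35, 2, 90, 129, 147, 53, 197, 257, 241, 234, 121, 18]
scene 192 [39, 44, 2, 93, 162, 159, 218, 11, 4, 36, 56, 153, 227]
scene 194 [47, 40, 37, 110, 134, 171, 66, 28, 54, 5, 19, 15, 187]
scene 196 [34, 30, 37, 72, 165, 112, 123, 128, 113, 43, 42, 31, 201]
scene 198 [30, 25, 44, 34, 24, 290, 75, 44, 8, 22, 68, 224, 180]
scene 200 [28, 43, 39, 32, 13, 63, 141, 213, 241, 209, 158, 59, 7]
scene 202 [58, 33, 38, 31, 35, 32, 29, 24, 26, 32, 16, 4, 23]
scene 204 [34, 53, 35, 51, 36, 38, 45, 29, 24, 30, 32, 26, 44]
scene 206 [33, 34, 32, 38, 43, 26, 55, 42, 38, 31, 36, 47, 40]
scene 208 [30, 45, 36, 35, 49, 38, 45, 35, 39, 28, 35, 39, 42]
scene 210 [49, 50, 39, 31, 39, 38, 42, 41, 43, 34, 30, 41, 49]
scene 212 [25, 34, 44, 35, 26, 39, 51, 46, 34, 41, 47, 39, 43]
scene 214 [43, 47, 37, 35, 43, 28, 28, 24, 44, 34, 36, 43, 28]
side 191 [23, 18, 39, 261, 229, 227, 16, 318, 281, 18, 8, 2, 7]
side 193 [7, 15, 28, 273, 145, 344, 25, 312, 193, 1, 12, 8, 11]
side 195 [6, 16, 13, 117, 
[... 745 characters left out ...]
0]
216 [19, 5, 7, 149, 241, 315, 45, 315, 429, 13, 8, 12, 6]
218 [334, 45, 11, 109, 267, 321, 20, 301, 271, 4, 3, 7, 3]
220 [131, 305, 54, 121, 252, 317, 32, 350, 217, 1, 10, 9, 16]
222 [151, 103, 166, 98, 98, 343, 37, 229, 13, 12, 12, 6, 3]
224 [160, 158, 231, 336, 47, 45, 3, 9, 2, 15, 4, 11, 3]
226 [143, 161, 138, 332, 143, 331, 31, 16, 11, 18, 21, 23, 16]
228 [10, 182, 181, 12, 195, 121, 82, 17, 20, 69, 82, 71, 80]
230 [28, 0, 0, 0, 1, 184, 57, 54, 75, 68, 62, 68, 83]
232 [18, 17, 0, 0, 0, 48, 158, 337, 40, 15, 87, 81, 73]
234 [23, 22, 44, 0, 0, 0, 183, 117, 196, 22, 21, 69, 78]
236 [16, 12, 12, 30, 24, 47, 255, 42, 0, 21, 15, 43, 65]
238 [34, 16, 30, 29, 22, 26, 28, 16, 0, 9, 86, 80, 71]
```

The tips sit about 26 mm behind (above) the reported TCP in both views, so I'd been closing over the rib. The grip needs a reading of about z 0.009. I'll go back over the rib, open, and descend in steps while watching the force.

Emit:
apply_moves:
  targets:
    - {"rx": 0,"ry": 0,"rz": 0,"tx": 0,"ty": 0,"tz": -0.4,"fingers": 0.06}
    - {"rx": 0,"ry": 0,"rz": 0,"tx": 0,"ty": -0.15,"tz": 0,"fingers": 0.06}
    - {"rx": 0,"ry": 0,"rz": 0,"tx": 0,"ty": -0.15,"tz": 0,"fingers": 0.06}
    - {"rx": 0,"ry": 0,"rz": 0,"tx": 0,"ty": 0,"tz": 0,"fingers": 0.06}
    - {"rx": 0,"ry": 0,"rz": 0,"tx": 0,"ty": 0,"tz": 0,"fingers": 0.06}
    - {"rx": 0,"ry": 0,"rz": 0,"tx": 0,"ty": 0,"tz": 0,"fingers": 0.06}
    - {"rx": 0,"ry": 0,"rz": 0,"tx": 0,"ty": 0,"tz": 0,"fingers": 0.06}
    - {"rx": 0,"ry": 0,"rz": 0,"tx": 0,"ty": 0,"tz": 0,"fingers": 0.06}

```text
clock: 8.47
tool_pos: [0.5342, -0.0756, 0.0728]
ee_rot: [-180.0, 0.0, 74.2]
contact_force: [0.1, 0.3, 0.7]
gripper_width: 0.0486
gripper_force: 0.0
```

Emit:
apply_moves:
  targets:
    - {"rx": 0,"ry": 0,"rz": 0,"tx": 0,"ty": 0,"tz": 0.2,"fingers": 0.06}
    - {"rx": 0,"ry": 0,"rz": 0,"tx": 0,"ty": 0,"tz": 0.2,"fingers": 0.06}
    - {"rx": 0,"ry": 0,"rz": 0,"tx": 0,"ty": 0,"tz": 0.1,"fingers": 0.06}
    - {"rx": 0,"ry": 0,"rz": 0,"tx": 0,"ty": 0,"tz": 0.05,"fingers": 0.06}
    - {"rx": 0,"ry": 0,"rz": 0,"tx": 0,"ty": 0,"tz": 0.05,"fingers": 0.06}
    - {"rx": 0,"ry": 0,"rz": 0,"tx": 0,"ty": 0,"tz": 0,"fingers": 0.06}

```text
clock: 8.97
tool_pos: [0.5338, -0.0756, 0.0126]
ee_rot: [-180.0, 0.0, 74.2]
contact_force: [-0.7, 1.0, -0.6]
gripper_width: 0.05
gripper_force: 0.0
```

No contact yet. I'll go 3 mm lower and close.

Emit:
apply_moves:
  targets:
    - {"rx": 0,"ry": 0,"rz": 0,"tx": 0,"ty": 0,"tz": 0.03,"fingers": 0.06}
    - {"rx": 0,"ry": 0,"rz": 0,"tx": 0,"ty": 0,"tz": 0,"fingers": -1}
    - {"rx": 0,"ry": 0,"rz": 0,"tx": 0,"ty": 0,"tz": 0,"fingers": -1}
    - {"rx": 0,"ry": 0,"rz": 0,"tx": 0,"ty": 0,"tz": 0,"fingers": -1}
    - {"rx": 0,"ry": 0,"rz": 0,"tx": 0,"ty": 0,"tz": 0,"fingers": -1}
    - {"rx": 0,"ry": 0,"rz": 0,"tx": 0,"ty": 0,"tz": 0,"fingers": -1}
    - {"rx": 0,"ry": 0,"rz": 0,"tx": 0,"ty": 0,"tz": 0,"fingers": -1}
    - {"rx": 0,"ry": 0,"rz": 0,"tx": 0,"ty": 0,"tz": 0,"fingers": -1}
  grip_force: 45

```text
clock: 9.63
tool_pos: [0.5341, -0.0754, 0.0102]
ee_rot: [180.0, -0.0, 74.2]
contact_force: [0.8, 0.1, 4.5]
gripper_width: 0.0177
gripper_force: 45.0
```

Emit:
apply_moves:
  targets:
    - {"rx": 0,"ry": 0,"rz": 0,"tx": 0,"ty": 0,"tz": 0,"fingers": -1}
    - {"rx": 0,"ry": 0,"rz": 0,"tx": 0,"ty": 0,"tz": 0,"fingers": -1}
    - {"rx": 0,"ry": 0,"rz": 0,"tx": 0,"ty": 0,"tz": 0,"fingers": -1}

```text
clock: 9.88
tool_pos: [0.5342, -0.0754, 0.0102]
ee_rot: [180.0, -0.0, 74.2]
contact_force: [0.4, 0.2, 5.0]
gripper_width: 0.0177
gripper_force: 45.0
```

Gripped: width 17.7 mm, 45 N. The stand's underside is at reading z − 0.010. I'll lift, turn 45.4° and carry it to the mouth.

Emit:
apply_moves:
  targets:
    - {"rx": 0,"ry": 0,"rz": 0,"tx": 0,"ty": 0,"tz": -0.1,"fingers": -1}
    - {"rx": 0,"ry": 0,"rz": 0,"tx": 0,"ty": 0,"tz": -0.25,"fingers": -1}
    - {"rx": 0,"ry": 0,"rz": 0,"tx": 0,"ty": 0,"tz": -0.25,"fingers": -1}
    - {"rx": 0,"ry": 0,"rz": 0,"tx": 0,"ty": 0,"tz": 0,"fingers": -1}
    - {"rx": 0,"ry": 0,"rz": 0.189,"tx": 0,"ty": 0,"tz": 0,"fingers": -1}
    - {"rx": 0,"ry": 0,"rz": 0.189,"tx": 0,"ty": 0,"tz": 0,"fingers": -1}
    - {"rx": 0,"ry": 0,"rz": 0.189,"tx": 0,"ty": 0,"tz": 0,"fingers": -1}
    - {"rx": 0,"ry": 0,"rz": 0.189,"tx": 0,"ty": 0,"tz": 0,"fingers": -1}

```text
clock: 10.55
tool_pos: [0.533, -0.0752, 0.0693]
ee_rot: [-179.9, 0.0, 51.3]
contact_force: [0.5, 0.1, -6.2]
gripper_width: 0.018
gripper_force: 44.9
```

Emit:
apply_moves:
  targets:
    - {"rx": 0,"ry": 0,"rz": 0.189,"tx": 0,"ty": 0,"tz": 0,"fingers": -1}
    - {"rx": 0,"ry": 0,"rz": 0.189,"tx": 0,"ty": 0,"tz": 0,"fingers": -1}
    - {"rx": 0,"ry": 0,"rz": 0.189,"tx": 0,"ty": 0,"tz": 0,"fingers": -1}
    - {"rx": 0,"ry": 0,"rz": 0.19,"tx": 0,"ty": 0,"tz": 0,"fingers": -1}

```text
clock: 10.88
tool_pos: [0.533, -0.0752, 0.0693]
ee_rot: [-180.0, 0.1, 28.6]
contact_force: [0.2, -0.2, -6.2]
gripper_width: 0.0176
gripper_force: 44.9
```

Emit:
apply_moves:
  targets:
    - {"rx": 0,"ry": 0,"rz": 0,"tx": 0.06,"ty": -0.337,"tz": 0,"fingers": -1}
    - {"rx": 0,"ry": 0,"rz": 0,"tx": 0.06,"ty": -0.337,"tz": 0,"fingers": -1}
    - {"rx": 0,"ry": 0,"rz": 0,"tx": 0.06,"ty": -0.337,"tz": 0,"fingers": -1}
    - {"rx": 0,"ry": 0,"rz": 0,"tx": 0.06,"ty": -0.337,"tz": 0,"fingers": -1}
    - {"rx": 0,"ry": 0,"rz": 0,"tx": 0.06,"ty": -0.337,"tz": 0,"fingers": -1}
    - {"rx": 0,"ry": 0,"rz": 0,"tx": 0.06,"ty": -0.337,"tz": 0,"fingers": -1}
    - {"rx": 0,"ry": 0,"rz": 0,"tx": 0,"ty": 0,"tz": 0,"fingers": -1}
    - {"rx": 0,"ry": 0,"rz": 0,"tx": 0,"ty": 0,"tz": 0,"fingers": -1}

```text
clock: 11.55
tool_pos: [0.4666, 0.1211, 0.0694]
ee_rot: [-180.0, 0.1, 29.1]
contact_force: [-0.1, -0.7, -7.1]
gripper_width: 0.0177
gripper_force: 45.0
```

```bash
python3 - <<'E'
from h import *
A=snap('scene','sc5'); B=snap('side','si5'); W=snap('wrist','w6'); o=arm.observe(); print(o['tool_pos'],o['ee_rot'],o['joint_pos'].round(1),o['contact_force'],o['wrist_torque'],o['gripper_width'],o['gripper_force'])
c=lambda im,x,y,w,h,k:cv2.resize(im[y:y+h,x:x+w,::-1],None,fx=k,fy=k,interpolation=cv2.INTER_CUBIC)
cv2.imwrite('pics/c6.png',np.vstack([np.hstack([c(A['frame'],270,130,160,110,2.5),c(B['frame'],220,140,160,110,2.5)]),c(W['frame'],120,0,400,160,2)]))
E
```

```text
[0.46782687 0.11815622 0.06974879] [1.79983612e+02 3.35761385e-02 2.87683514e+01] [-62.5  19.7  49.  124.  -21.1  44.8 -61.1] [ 0.2831772  -0.54074922 -6.51931215] [-0.03843123  0.21472499 -0.04452502] 0.01761666633059295 44.984427094459534
```

View pics/c6.png

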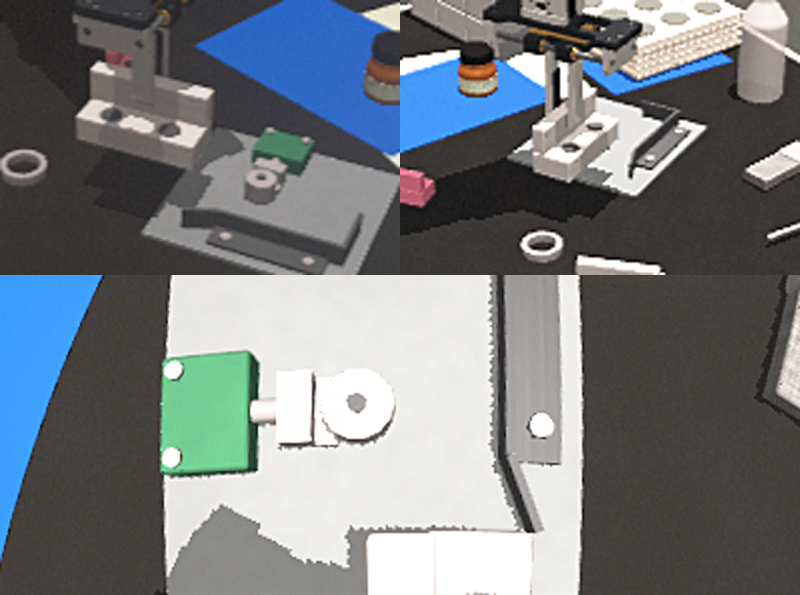

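The stand is held level in front of the mouth and parallel to the fence. In the wrist crop the fence's inner face runs at x≈497–505, the roller is at (357,403), and the stand's leading edge spans x 368–532 at y≈530. I'll work out the lateral offset.

```bash
python3 - <<'E'
from h import *
s=load('w6'); o=arm.observe(); t=o['tool_pos']; y=np.radians(28.77)
X=np.array([np.cos(y),np.sin(y)]);Y=np.array([np.sin(y),-np.cos(y)])
def T(cx,cy,z):
    p=plane(s,120+cx/2,(cy-275)/2,z,True); d=p[:2]-t[:2]; return (np.array([d@X,d@Y])*1000).round(1)
print('fence top inner (along,lat)',T(504,300,.028),T(504,440,.028),'bottom',T(497,300,.006),T(497,440,.006))
print('roller',T(357,403,.029)); print('plate L edge',T(172,300,.006),T(163,580,.006),'R',T(582,300,.006),T(582,580,.006))
h=t[2]-.010
print('stand front top',T(532,532,h+.028),'rib back',T(368,534,h+.062), T(434,534,h+.062))
# gray profile on rows through fence
g=s['frame'].mean(2)
for r in (15,40,60,80): print(r,g[r,358:382].astype(int).tolist())
E
```

```text
fence top inner (along,lat) [156.7  42.5] [96.  41.8] bottom [164.7  43.2] [98.7 42.4]
roller [110.4 -17.2]
plate L edge [ 171.3 -106.1] [  37.7 -109.9] R [168.3  82.8] [37.1 82.5]
stand front top [59.8 41. ] rib back [59.6 -8. ] [59.5  8.7]
15 [235, 234, 233, 234, 234, 238, 248, 238, 174, 139, 103, 41, 47, 60, 115, 166, 158, 156, 157, 156, 158, 157, 157, 158]
40 [233, 234, 234, 234, 234, 237, 245, 250, 235, 133, 140, 38, 49, 44, 63, 151, 165, 160, 161, 163, 165, 164, 165, 162]
60 [235, 236, 235, 236, 236, 236, 243, 199, 115, 133, 135, 40, 49, 48, 67, 156, 171, 164, 162, 163, 168, 168, 169, 168]
80 [236, 236, 237, 237, 236, 238, 246, 173, 128, 137, 115, 62, 49, 47, 30, 169, 171, 166, 165, 167, 170, 170, 170, 170]
```

Emit:
apply_moves:
  targets:
    - {"rx": 0,"ry": 0,"rz": 0,"tx": 0,"ty": -0.008,"tz": 0.2,"fingers": -1}
    - {"rx": 0,"ry": 0,"rz": 0,"tx": 0,"ty": 0,"tz": 0.2,"fingers": -1}
    - {"rx": 0,"ry": 0,"rz": 0,"tx": 0,"ty": 0,"tz": 0.1,"fingers": -1}
    - {"rx": 0,"ry": 0,"rz": 0,"tx": 0,"ty": 0,"tz": 0.02,"fingers": -1}
    - {"rx": 0,"ry": 0,"rz": 0,"tx": 0,"ty": 0,"tz": 0,"fingers": -1}
    - {"rx": 0,"ry": 0,"rz": 0,"tx": 0,"ty": 0,"tz": 0,"fingers": -1}

```text
clock: 12.2
tool_pos: [0.4681, 0.1192, 0.0185]
ee_rot: [180.0, -0.0, 28.8]
contact_force: [0.7, 0.4, -5.3]
gripper_width: 0.0175
gripper_force: 45.0
```

Emit:
apply_moves:
  targets:
    - {"rx": 0,"ry": 0,"rz": 0,"tx": 0,"ty": 0,"tz": 0.01,"fingers": -1}
    - {"rx": 0,"ry": 0,"rz": 0,"tx": 0,"ty": 0,"tz": 0,"fingers": -1}
    - {"rx": 0,"ry": 0,"rz": 0,"tx": 0,"ty": 0,"tz": 0,"fingers": -1}

```text
clock: 12.45
tool_pos: [0.4678, 0.1201, 0.0174]
ee_rot: [-180.0, -0.0, 28.8]
contact_force: [-0.5, 0.1, -6.6]
gripper_width: 0.0175
gripper_force: 45.0
```

Emit:
apply_moves:
  targets:
    - {"rx": 0,"ry": 0,"rz": 0,"tx": 0.1,"ty": 0,"tz": 0,"fingers": -1}
    - {"rx": 0,"ry": 0,"rz": 0,"tx": 0.1,"ty": 0,"tz": 0,"fingers": -1}
    - {"rx": 0,"ry": 0,"rz": 0,"tx": 0.1,"ty": 0,"tz": 0,"fingers": -1}
    - {"rx": 0,"ry": 0,"rz": 0,"tx": 0.1,"ty": 0,"tz": 0,"fingers": -1}
    - {"rx": 0,"ry": 0,"rz": 0,"tx": 0.1,"ty": 0,"tz": 0,"fingers": -1}
    - {"rx": 0,"ry": 0,"rz": 0,"tx": 0.1,"ty": 0,"tz": 0,"fingers": -1}
    - {"rx": 0,"ry": 0,"rz": 0,"tx": 0,"ty": 0,"tz": 0,"fingers": -1}

```text
clock: 13.03
tool_pos: [0.5228, 0.1495, 0.0171]
ee_rot: [179.9, -0.1, 28.8]
contact_force: [1.9, -3.2, -5.3]
gripper_width: 0.0178
gripper_force: 45.0
```

The roller pushes back with about 3.7 N, as expected. I'll carry on.

Emit:
apply_moves:
  targets:
    - {"rx": 0,"ry": 0,"rz": 0,"tx": 0.12,"ty": 0,"tz": 0,"fingers": -1}
    - {"rx": 0,"ry": 0,"rz": 0,"tx": 0.12,"ty": 0,"tz": 0,"fingers": -1}
    - {"rx": 0,"ry": 0,"rz": 0,"tx": 0.12,"ty": 0,"tz": 0,"fingers": -1}
    - {"rx": 0,"ry": 0,"rz": 0,"tx": 0.12,"ty": 0,"tz": 0,"fingers": -1}
    - {"rx": 0,"ry": 0,"rz": 0,"tx": 0.12,"ty": 0,"tz": 0,"fingers": -1}
    - {"rx": 0,"ry": 0,"rz": 0,"tx": 0.12,"ty": 0,"tz": 0,"fingers": -1}
    - {"rx": 0,"ry": 0,"rz": 0,"tx": 0.08,"ty": 0,"tz": 0,"fingers": -1}
    - {"rx": 0,"ry": 0,"rz": 0,"tx": 0,"ty": 0,"tz": 0,"fingers": -1}

```text
clock: 13.7
tool_pos: [0.5923, 0.188, 0.0168]
ee_rot: [179.9, -0.1, 28.9]
contact_force: [2.8, -4.2, -6.7]
gripper_width: 0.0175
gripper_force: 45.0
```

Emit:
apply_moves:
  targets:
    - {"rx": 0,"ry": 0,"rz": 0,"tx": 0.02,"ty": 0,"tz": 0,"fingers": -1}
    - {"rx": 0,"ry": 0,"rz": 0,"tx": 0.02,"ty": 0,"tz": 0,"fingers": -1}
    - {"rx": 0,"ry": 0,"rz": 0,"tx": 0.02,"ty": 0,"tz": 0,"fingers": -1}
    - {"rx": 0,"ry": 0,"rz": 0,"tx": 0.02,"ty": 0,"tz": 0,"fingers": -1}
    - {"rx": 0,"ry": 0,"rz": 0,"tx": 0,"ty": 0,"tz": 0,"fingers": -1}

```text
clock: 14.12
tool_pos: [0.5975, 0.1913, 0.0169]
ee_rot: [180.0, -0.0, 28.8]
contact_force: [3.2, -2.8, -8.8]
gripper_width: 0.0176
gripper_force: 45.0
```

Emit:
apply_moves:
  targets:
    - {"rx": 0,"ry": 0,"rz": 0,"tx": 0.01,"ty": 0,"tz": 0,"fingers": -1}
    - {"rx": 0,"ry": 0,"rz": 0,"tx": 0.01,"ty": 0,"tz": 0,"fingers": -1}
    - {"rx": 0,"ry": 0,"rz": 0,"tx": 0,"ty": 0,"tz": 0,"fingers": -1}

```text
clock: 14.37
tool_pos: [0.5988, 0.192, 0.0169]
ee_rot: [-180.0, 0.0, 28.8]
contact_force: [1.4, -4.2, -8.3]
gripper_width: 0.0176
gripper_force: 45.0
```

Emit:
apply_moves:
  targets:
    - {"rx": 0,"ry": 0,"rz": 0,"tx": 0.01,"ty": 0,"tz": 0,"fingers": -1}
    - {"rx": 0,"ry": 0,"rz": 0,"tx": 0.01,"ty": 0,"tz": 0,"fingers": -1}
    - {"rx": 0,"ry": 0,"rz": 0,"tx": 0,"ty": 0,"tz": 0,"fingers": -1}

```text
clock: 14.62
tool_pos: [0.5991, 0.1923, 0.0166]
ee_rot: [-179.9, 0.2, 28.8]
contact_force: [-6.3, -7.1, -2.8]
gripper_width: 0.0178
gripper_force: 45.0
```

End stop felt: −9 N along the lane after 149.5 mm of travel, about 1 mm above the plate. I'll ease 1 mm towards the roller to be sure it is pressed, hold, then draw out and lift.

Emit:
apply_moves:
  targets:
    - {"rx": 0,"ry": 0,"rz": 0,"tx": 0,"ty": -0.008,"tz": 0,"fingers": -1}
    - {"rx": 0,"ry": 0,"rz": 0,"tx": 0,"ty": 0,"tz": 0,"fingers": -1}
    - {"rx": 0,"ry": 0,"rz": 0,"tx": 0,"ty": 0,"tz": 0,"fingers": -1}
    - {"rx": 0,"ry": 0,"rz": 0,"tx": 0,"ty": 0,"tz": 0,"fingers": -1}

```text
clock: 14.95
tool_pos: [0.5991, 0.1926, 0.0166]
ee_rot: [-180.0, 0.1, 28.8]
contact_force: [-3.9, -8.7, -4.7]
gripper_width: 0.0177
gripper_force: 45.0
```

```bash
python3 - <<'E'
from h import *
A=snap('scene','sc6'); B=snap('side','si6'); W=snap('wrist','w7'); o=arm.observe(); print(o['tool_pos'],o['ee_rot'],o['contact_force'],o['joint_pos'].round(1))
# predicted home position of workpiece corner pixels; green block and roller seen in wrist/side: roller centroid via bright blob near prediction
ya=np.radians(-61.2);R=np.array([[np.cos(ya),-np.sin(ya)],[np.sin(ya),np.cos(ya)]]);f=np.array([.608,.1763])
P=lambda x,y,z:np.r_[f+R@[x,y],z]
for n,p in dict(roller=(-.034,-.04,.029),pressed=(-.040,-.04,.029),nearend_back_top=(-.025,-.06,.068),nearend_front_step=(.025,-.06,.034)).items():
    print(n,np.round(proj(B,P(*p)),1),np.round(proj(A,P(*p)),1))
E
```

```text
[0.59912309 0.19255354 0.01664943] [-1.79992376e+02  1.48090389e-01  2.87622739e+01] [-2.72275761 -9.19546586 -5.77838496] [-52.6  36.7  40.  106.8 -31.1  48.1 -57.9]
roller [300.4 192.1] [373.6 201.1]
pressed [298.8 191.7] [374.4 199.7]
nearend_back_top [299.6 184.9] [365.4 188. ]
nearend_front_step [313.3 198. ] [356.9 211.3]
```

Emit:
apply_moves:
  targets:
    - {"rx": 0,"ry": 0,"rz": 0,"tx": -0.05,"ty": 0,"tz": 0,"fingers": -1}
    - {"rx": 0,"ry": 0,"rz": 0,"tx": -0.12,"ty": 0,"tz": 0,"fingers": -1}
    - {"rx": 0,"ry": 0,"rz": 0,"tx": -0.12,"ty": 0,"tz": 0,"fingers": -1}
    - {"rx": 0,"ry": 0,"rz": 0,"tx": -0.12,"ty": 0,"tz": 0,"fingers": -1}
    - {"rx": 0,"ry": 0,"rz": 0,"tx": -0.12,"ty": 0,"tz": 0,"fingers": -1}
    - {"rx": 0,"ry": 0,"rz": 0,"tx": -0.12,"ty": 0,"tz": 0,"fingers": -1}
    - {"rx": 0,"ry": 0,"rz": 0,"tx": -0.12,"ty": 0,"tz": 0,"fingers": -1}
    - {"rx": 0,"ry": 0,"rz": 0,"tx": -0.12,"ty": 0,"tz": 0,"fingers": -1}

```text
clock: 15.77
tool_pos: [0.5221, 0.1506, 0.0171]
ee_rot: [180.0, -0.0, 28.8]
contact_force: [3.2, -4.8, -8.7]
gripper_width: 0.0178
gripper_force: 45.0
```

Emit:
apply_moves:
  targets:
    - {"rx": 0,"ry": 0,"rz": 0,"tx": -0.12,"ty": 0,"tz": 0,"fingers": -1}
    - {"rx": 0,"ry": 0,"rz": 0,"tx": -0.12,"ty": 0,"tz": 0,"fingers": -1}
    - {"rx": 0,"ry": 0,"rz": 0,"tx": -0.12,"ty": 0,"tz": 0,"fingers": -1}
    - {"rx": 0,"ry": 0,"rz": 0,"tx": -0.12,"ty": 0,"tz": 0,"fingers": -1}
    - {"rx": 0,"ry": 0,"rz": 0,"tx": -0.12,"ty": 0,"tz": 0,"fingers": -1}
    - {"rx": 0,"ry": 0,"rz": 0,"tx": 0,"ty": 0,"tz": -0.25,"fingers": -1}
    - {"rx": 0,"ry": 0,"rz": 0,"tx": 0,"ty": 0,"tz": -0.3,"fingers": -1}
    - {"rx": 0,"ry": 0,"rz": 0,"tx": 0,"ty": 0,"tz": 0,"fingers": -1}

```text
clock: 16.43
tool_pos: [0.4718, 0.123, 0.0758]
ee_rot: [-179.9, -0.3, 28.8]
contact_force: [2.1, -0.1, -5.4]
gripper_width: 0.0177
gripper_force: 45.0
```

Emit:
apply_moves:
  targets:
    - {"rx": 0,"ry": 0,"rz": -0.2,"tx": 0,"ty": 0,"tz": 0,"fingers": -1}
    - {"rx": 0,"ry": 0,"rz": -0.2,"tx": 0,"ty": 0,"tz": 0,"fingers": -1}
    - {"rx": 0,"ry": 0,"rz": -0.2,"tx": 0,"ty": 0,"tz": 0,"fingers": -1}
    - {"rx": 0,"ry": 0,"rz": -0.2,"tx": 0,"ty": 0,"tz": 0,"fingers": -1}
    - {"rx": 0,"ry": 0,"rz": -0.2,"tx": 0,"ty": 0,"tz": 0,"fingers": -1}
    - {"rx": 0,"ry": 0,"rz": -0.2,"tx": 0,"ty": 0,"tz": 0,"fingers": -1}
    - {"rx": 0,"ry": 0,"rz": -0.2,"tx": 0,"ty": 0,"tz": 0,"fingers": -1}
    - {"rx": 0,"ry": 0,"rz": -0.2,"tx": 0,"ty": 0,"tz": 0,"fingers": -1}

```text
clock: 17.1
tool_pos: [0.4694, 0.1227, 0.0716]
ee_rot: [-180.0, -0.0, 77.1]
contact_force: [0.6, -0.8, -6.1]
gripper_width: 0.0176
gripper_force: 45.0
```

```bash
python3 - <<'E'
from h import *
o=arm.observe(); print(o['tool_pos'],o['ee_rot'],o['contact_force'],o['joint_pos'].round(1),o['gripper_width'])
E
```

```text
[0.46939218 0.12270193 0.07156157] [-1.79954802e+02 -4.86969391e-02  7.71427463e+01] [ 0.55280663 -0.80743426 -6.05611606] [-53.5  16.8  36.9 123.2 -14.6  44.1 -20.1] 0.0175702287558716
```

Rotating works, with joint 7 well in range. I'll turn the remaining 132°.

Emit:
apply_moves:
  targets:
    - {"rx": 0,"ry": 0,"rz": -0.2,"tx": 0,"ty": 0,"tz": 0,"fingers": -1}
    - {"rx": 0,"ry": 0,"rz": -0.2,"tx": 0,"ty": 0,"tz": 0,"fingers": -1}
    - {"rx": 0,"ry": 0,"rz": -0.2,"tx": 0,"ty": 0,"tz": 0,"fingers": -1}
    - {"rx": 0,"ry": 0,"rz": -0.2,"tx": 0,"ty": 0,"tz": 0,"fingers": -1}
    - {"rx": 0,"ry": 0,"rz": -0.2,"tx": 0,"ty": 0,"tz": 0,"fingers": -1}
    - {"rx": 0,"ry": 0,"rz": -0.2,"tx": 0,"ty": 0,"tz": 0,"fingers": -1}
    - {"rx": 0,"ry": 0,"rz": -0.2,"tx": 0,"ty": 0,"tz": 0,"fingers": -1}
    - {"rx": 0,"ry": 0,"rz": -0.2,"tx": 0,"ty": 0,"tz": 0,"fingers": -1}

```text
clock: 17.77
tool_pos: [0.4693, 0.1227, 0.0715]
ee_rot: [-180.0, -0.1, 125.1]
contact_force: [0.2, -0.1, -6.7]
gripper_width: 0.0175
gripper_force: 45.0
```

Emit:
apply_moves:
  targets:
    - {"rx": 0,"ry": 0,"rz": -0.2,"tx": 0,"ty": 0,"tz": 0,"fingers": -1}
    - {"rx": 0,"ry": 0,"rz": -0.2,"tx": 0,"ty": 0,"tz": 0,"fingers": -1}
    - {"rx": 0,"ry": 0,"rz": -0.2,"tx": 0,"ty": 0,"tz": 0,"fingers": -1}
    - {"rx": 0,"ry": 0,"rz": -0.2,"tx": 0,"ty": 0,"tz": 0,"fingers": -1}
    - {"rx": 0,"ry": 0,"rz": -0.2,"tx": 0,"ty": 0,"tz": 0,"fingers": -1}
    - {"rx": 0,"ry": 0,"rz": -0.2,"tx": 0,"ty": 0,"tz": 0,"fingers": -1}
    - {"rx": 0,"ry": 0,"rz": -0.2,"tx": 0,"ty": 0,"tz": 0,"fingers": -1}
    - {"rx": 0,"ry": 0,"rz": -0.2,"tx": 0,"ty": 0,"tz": 0,"fingers": -1}

```text
clock: 18.43
tool_pos: [0.4693, 0.1226, 0.0715]
ee_rot: [179.9, -0.1, 173.1]
contact_force: [-0.6, -0.8, -6.2]
gripper_width: 0.0175
gripper_force: 45.0
```

Emit:
apply_moves:
  targets:
    - {"rx": 0,"ry": 0,"rz": -0.2,"tx": 0,"ty": 0,"tz": 0,"fingers": -1}
    - {"rx": 0,"ry": 0,"rz": -0.2,"tx": 0,"ty": 0,"tz": 0,"fingers": -1}
    - {"rx": 0,"ry": 0,"rz": -0.2,"tx": 0,"ty": 0,"tz": 0,"fingers": -1}
    - {"rx": 0,"ry": 0,"rz": -0.2,"tx": 0,"ty": 0,"tz": 0,"fingers": -1}
    - {"rx": 0,"ry": 0,"rz": -0.2,"tx": 0,"ty": 0,"tz": 0,"fingers": -1}
    - {"rx": 0,"ry": 0,"rz": -0.2,"tx": 0,"ty": 0,"tz": 0,"fingers": -1}
    - {"rx": 0,"ry": 0,"rz": 0,"tx": 0,"ty": 0,"tz": 0,"fingers": -1}
    - {"rx": 0,"ry": 0,"rz": 0,"tx": 0,"ty": 0,"tz": 0,"fingers": -1}

```text
clock: 19.1
tool_pos: [0.4695, 0.1223, 0.0717]
ee_rot: [179.9, -0.0, -151.4]
contact_force: [0.3, 1.0, -6.5]
gripper_width: 0.0176
gripper_force: 45.0
```

```bash
python3 - <<'E'
from h import *
o=arm.observe(); t=o['tool_pos'];print(t,o['ee_rot'],o['contact_force'],o['joint_pos'].round(1),o['gripper_width'])
q=np.array([.5991,.19255]) # home reading pass 1 (stop felt)
y=np.radians(28.77);X=np.array([np.cos(y),np.sin(y)]);Y=np.array([np.sin(y),-np.cos(y)])
goal=q+.0325*Y-.150*X; d=goal-t[:2]; w=np.radians(o['ee_rot'][2])
print('to go tool x,y',d@[np.cos(w),np.sin(w)],d@[np.sin(w),-np.cos(w)],'fix', d@X,d@Y)
E
```

```text
[0.46949969 0.12227689 0.07165287] [ 1.79945191e+02 -1.37449831e-02 -1.51368390e+02] [ 0.28687291  1.02248517 -6.54389768] [-31.   14.4  10.2 122.   -3.7  43.9 100.1] 0.017615043541598593
to go tool x,y 0.0024952408975432317 -0.03328356002713663 fix -0.0025756251795531065 0.03327743605134313
```

Emit:
apply_moves:
  targets:
    - {"rx": 0,"ry": 0,"rz": 0,"tx": 0.013,"ty": -0.167,"tz": 0,"fingers": -1}
    - {"rx": 0,"ry": 0,"rz": 0,"tx": 0.012,"ty": -0.166,"tz": 0,"fingers": -1}
    - {"rx": 0,"ry": 0,"rz": 0,"tx": 0,"ty": 0,"tz": 0.2,"fingers": -1}
    - {"rx": 0,"ry": 0,"rz": 0,"tx": 0,"ty": 0,"tz": 0.2,"fingers": -1}
    - {"rx": 0,"ry": 0,"rz": 0,"tx": 0,"ty": 0,"tz": 0.12,"fingers": -1}
    - {"rx": 0,"ry": 0,"rz": 0,"tx": 0,"ty": 0,"tz": 0.02,"fingers": -1}
    - {"rx": 0,"ry": 0,"rz": 0,"tx": 0,"ty": 0,"tz": 0,"fingers": -1}
    - {"rx": 0,"ry": 0,"rz": 0,"tx": 0,"ty": 0,"tz": 0,"fingers": -1}

```text
clock: 19.77
tool_pos: [0.4839, 0.0918, 0.0184]
ee_rot: [180.0, 0.0, -151.3]
contact_force: [0.5, 0.1, -5.4]
gripper_width: 0.0175
gripper_force: 45.0
```

```bash
python3 - <<'E'
from h import *
o=arm.observe(); t=o['tool_pos'];print(t,o['ee_rot'],o['contact_force'],o['gripper_width'])
q=np.array([.5991,.19255]); y=np.radians(28.77);X=np.array([np.cos(y),np.sin(y)]);Y=np.array([np.sin(y),-np.cos(y)])
d=q+.0325*Y-.150*X-t[:2]; print('fix err',d@X,d@Y)
E
```

```text
[0.48393482 0.09181421 0.01841108] [ 1.79996827e+02  2.03973902e-02 -1.51268764e+02] [ 0.50076274  0.05586879 -5.44229741] 0.017514234925681837
fix err -0.0005673349392118079 -0.0003724419470002232
```

Emit:
apply_moves:
  targets:
    - {"rx": 0,"ry": 0,"rz": 0,"tx": 0,"ty": 0,"tz": 0.01,"fingers": -1}
    - {"rx": 0,"ry": 0,"rz": 0,"tx": -0.1,"ty": 0,"tz": 0,"fingers": -1}
    - {"rx": 0,"ry": 0,"rz": 0,"tx": -0.1,"ty": 0,"tz": 0,"fingers": -1}
    - {"rx": 0,"ry": 0,"rz": 0,"tx": -0.1,"ty": 0,"tz": 0,"fingers": -1}
    - {"rx": 0,"ry": 0,"rz": 0,"tx": -0.1,"ty": 0,"tz": 0,"fingers": -1}
    - {"rx": 0,"ry": 0,"rz": 0,"tx": -0.1,"ty": 0,"tz": 0,"fingers": -1}
    - {"rx": 0,"ry": 0,"rz": 0,"tx": -0.1,"ty": 0,"tz": 0,"fingers": -1}
    - {"rx": 0,"ry": 0,"rz": 0,"tx": 0,"ty": 0,"tz": 0,"fingers": -1}

```text
clock: 20.43
tool_pos: [0.539, 0.1215, 0.0171]
ee_rot: [-180.0, 0.1, -151.2]
contact_force: [1.2, -4.3, -5.6]
gripper_width: 0.0175
gripper_force: 45.0
```

Emit:
apply_moves:
  targets:
    - {"rx": 0,"ry": 0,"rz": 0,"tx": -0.12,"ty": 0,"tz": 0,"fingers": -1}
    - {"rx": 0,"ry": 0,"rz": 0,"tx": -0.12,"ty": 0,"tz": 0,"fingers": -1}
    - {"rx": 0,"ry": 0,"rz": 0,"tx": -0.12,"ty": 0,"tz": 0,"fingers": -1}
    - {"rx": 0,"ry": 0,"rz": 0,"tx": -0.12,"ty": 0,"tz": 0,"fingers": -1}
    - {"rx": 0,"ry": 0,"rz": 0,"tx": -0.12,"ty": 0,"tz": 0,"fingers": -1}
    - {"rx": 0,"ry": 0,"rz": 0,"tx": -0.12,"ty": 0,"tz": 0,"fingers": -1}
    - {"rx": 0,"ry": 0,"rz": 0,"tx": -0.1,"ty": 0,"tz": 0,"fingers": -1}
    - {"rx": 0,"ry": 0,"rz": 0,"tx": 0,"ty": 0,"tz": 0,"fingers": -1}

```text
clock: 21.1
tool_pos: [0.6103, 0.161, 0.0168]
ee_rot: [-180.0, 0.1, -151.1]
contact_force: [1.4, -3.9, -6.4]
gripper_width: 0.018
gripper_force: 45.0
```

Emit:
apply_moves:
  targets:
    - {"rx": 0,"ry": 0,"rz": 0,"tx": -0.02,"ty": 0,"tz": 0,"fingers": -1}
    - {"rx": 0,"ry": 0,"rz": 0,"tx": -0.02,"ty": 0,"tz": 0,"fingers": -1}
    - {"rx": 0,"ry": 0,"rz": 0,"tx": -0.01,"ty": 0,"tz": 0,"fingers": -1}
    - {"rx": 0,"ry": 0,"rz": 0,"tx": -0.01,"ty": 0,"tz": 0,"fingers": -1}
    - {"rx": 0,"ry": 0,"rz": 0,"tx": 0,"ty": 0,"tz": 0,"fingers": -1}

```text
clock: 21.52
tool_pos: [0.6133, 0.1629, 0.0169]
ee_rot: [-180.0, -0.0, -151.2]
contact_force: [2.5, -5.1, -7.5]
gripper_width: 0.0178
gripper_force: 45.0
```

Emit:
apply_moves:
  targets:
    - {"rx": 0,"ry": 0,"rz": 0,"tx": -0.01,"ty": 0,"tz": 0,"fingers": -1}
    - {"rx": 0,"ry": 0,"rz": 0,"tx": -0.01,"ty": 0,"tz": 0,"fingers": -1}
    - {"rx": 0,"ry": 0,"rz": 0,"tx": 0,"ty": 0,"tz": 0,"fingers": -1}

```text
clock: 21.77
tool_pos: [0.6152, 0.1639, 0.0169]
ee_rot: [-180.0, -0.0, -151.2]
contact_force: [1.6, -3.1, -8.3]
gripper_width: 0.0175
gripper_force: 45.0
```

Emit:
apply_moves:
  targets:
    - {"rx": 0,"ry": 0,"rz": 0,"tx": -0.01,"ty": 0,"tz": 0,"fingers": -1}
    - {"rx": 0,"ry": 0,"rz": 0,"tx": 0,"ty": 0,"tz": 0,"fingers": -1}
    - {"rx": 0,"ry": 0,"rz": 0,"tx": 0,"ty": 0,"tz": 0,"fingers": -1}

```text
clock: 22.02
tool_pos: [0.616, 0.1644, 0.0169]
ee_rot: [-180.0, -0.0, -151.2]
contact_force: [2.2, -4.3, -8.0]
gripper_width: 0.0178
gripper_force: 45.0
```

Not yet at the stop. I'll go on 1 mm at a time.

Emit:
apply_moves:
  targets:
    - {"rx": 0,"ry": 0,"rz": 0,"tx": -0.01,"ty": 0,"tz": 0,"fingers": -1}
    - {"rx": 0,"ry": 0,"rz": 0,"tx": 0,"ty": 0,"tz": 0,"fingers": -1}
    - {"rx": 0,"ry": 0,"rz": 0,"tx": 0,"ty": 0,"tz": 0,"fingers": -1}

```text
clock: 22.27
tool_pos: [0.6169, 0.1649, 0.017]
ee_rot: [180.0, -0.0, -151.2]
contact_force: [2.3, -3.8, -7.9]
gripper_width: 0.0176
gripper_force: 45.0
```

Emit:
apply_moves:
  targets:
    - {"rx": 0,"ry": 0,"rz": 0,"tx": -0.01,"ty": 0,"tz": 0,"fingers": -1}
    - {"rx": 0,"ry": 0,"rz": 0,"tx": 0,"ty": 0,"tz": 0,"fingers": -1}
    - {"rx": 0,"ry": 0,"rz": 0,"tx": 0,"ty": 0,"tz": 0,"fingers": -1}

```text
clock: 22.52
tool_pos: [0.617, 0.1649, 0.0168]
ee_rot: [180.0, -0.1, -151.2]
contact_force: [-1.7, -5.5, -6.1]
gripper_width: 0.0178
gripper_force: 45.0
```

End stop felt again (−4 N), with about 4 N from the roller. I'll settle against it, hold, then check the lateral position.

Emit:
apply_moves:
  targets:
    - {"rx": 0,"ry": 0,"rz": 0,"tx": -0.005,"ty": 0.005,"tz": 0,"fingers": -1}
    - {"rx": 0,"ry": 0,"rz": 0,"tx": 0,"ty": 0,"tz": 0,"fingers": -1}
    - {"rx": 0,"ry": 0,"rz": 0,"tx": 0,"ty": 0,"tz": 0,"fingers": -1}
    - {"rx": 0,"ry": 0,"rz": 0,"tx": 0,"ty": 0,"tz": 0,"fingers": -1}

```text
clock: 22.85
tool_pos: [0.617, 0.1651, 0.0168]
ee_rot: [-180.0, -0.1, -151.2]
contact_force: [-2.6, -7.8, -5.2]
gripper_width: 0.0175
gripper_force: 45.0
```

```bash
python3 - <<'E'
from h import *
A=snap('scene','sc7'); B=snap('side','si7'); W=snap('wrist','w8')
o=arm.observe(); t=o['tool_pos'];f=o['contact_force'];print(t,o['ee_rot'],f,o['joint_pos'].round(1))
y=np.radians(28.8);X=np.array([np.cos(y),np.sin(y)]);Y=np.array([np.sin(y),-np.cos(y)])
print('along/lat force',f[:2]@X,f[:2]@Y); d=t[:2]-[.608,.1763]; print('stand in fixture: y',d@X,'x',d@Y-.016)
d=np.array([.5991,.19255])-[.608,.1763]; print('pass1: y',d@X,'x',d@Y+.016)
# tray: fit from the first side/scene pictures (white, rows/cols from picture)
s=load('scene0'); h=cv2.cvtColor(s['frame'],cv2.COLOR_RGB2HSV)
g=s['frame'].astype(int).mean(2)
m=(g>110).astype('uint8'); m[:, :60]=0; 
n,l,st,c=cv2.connectedComponentsWithStats(m)
L=l[290,145]; print('label',L,st[L])
k=max(cv2.findContours((l==L).astype('uint8'),0,1)[0],key=cv2.contourArea)
for e in (3,5,8): print(e,cv2.approxPolyDP(cv2.convexHull(k),e,True)[:,0].tolist())
E
```

```text
[0.61699489 0.16509567 0.01674596] [-1.79998454e+02 -1.23771208e-01 -1.51210115e+02] [-3.96554977 -7.62508491 -4.14573396] [-28.1  31.4   9.8 104.2  -7.2  45.1 104.1]
along/lat force -7.148450422164009 4.771494673561441
stand in fixture: y 0.0024845554224127864 x -0.0018482499291689169
pass1: y 2.9367751762466275e-05 x -0.002527591250218047
label 125 [  60  248  143  101 8305]
3 [[177, 248], [198, 284], [202, 305], [139, 336], [73, 348], [60, 317], [62, 269], [86, 256]]
5 [[177, 248], [202, 305], [139, 336], [73, 348], [60, 317], [62, 269], [86, 256]]
8 [[177, 248], [202, 305], [139, 336], [73, 348], [60, 317], [62, 269], [86, 256]]
```

Both passes are home within tolerance. Now I'll draw it out and lift, then compute the tray fit.

Emit:
apply_moves:
  targets:
    - {"rx": 0,"ry": 0,"rz": 0,"tx": 0.05,"ty": 0,"tz": 0,"fingers": -1}
    - {"rx": 0,"ry": 0,"rz": 0,"tx": 0.12,"ty": 0,"tz": 0,"fingers": -1}
    - {"rx": 0,"ry": 0,"rz": 0,"tx": 0.12,"ty": 0,"tz": 0,"fingers": -1}
    - {"rx": 0,"ry": 0,"rz": 0,"tx": 0.12,"ty": 0,"tz": 0,"fingers": -1}
    - {"rx": 0,"ry": 0,"rz": 0,"tx": 0.12,"ty": 0,"tz": 0,"fingers": -1}
    - {"rx": 0,"ry": 0,"rz": 0,"tx": 0.12,"ty": 0,"tz": 0,"fingers": -1}
    - {"rx": 0,"ry": 0,"rz": 0,"tx": 0.12,"ty": 0,"tz": 0,"fingers": -1}
    - {"rx": 0,"ry": 0,"rz": 0,"tx": 0.12,"ty": 0,"tz": 0,"fingers": -1}

```text
clock: 23.67
tool_pos: [0.5395, 0.1228, 0.0171]
ee_rot: [180.0, 0.0, -151.2]
contact_force: [2.9, -5.3, -9.4]
gripper_width: 0.0176
gripper_force: 45.0
```

Emit:
apply_moves:
  targets:
    - {"rx": 0,"ry": 0,"rz": 0,"tx": 0.12,"ty": 0,"tz": 0,"fingers": -1}
    - {"rx": 0,"ry": 0,"rz": 0,"tx": 0.12,"ty": 0,"tz": 0,"fingers": -1}
    - {"rx": 0,"ry": 0,"rz": 0,"tx": 0.12,"ty": 0,"tz": 0,"fingers": -1}
    - {"rx": 0,"ry": 0,"rz": 0,"tx": 0.12,"ty": 0,"tz": 0,"fingers": -1}
    - {"rx": 0,"ry": 0,"rz": 0,"tx": 0.12,"ty": 0,"tz": 0,"fingers": -1}
    - {"rx": 0,"ry": 0,"rz": 0,"tx": 0,"ty": 0,"tz": -0.3,"fingers": -1}
    - {"rx": 0,"ry": 0,"rz": 0,"tx": 0,"ty": 0,"tz": -0.35,"fingers": -1}
    - {"rx": 0,"ry": 0,"rz": 0,"tx": 0,"ty": 0,"tz": -0.3,"fingers": -1}

```text
clock: 24.33
tool_pos: [0.4866, 0.094, 0.1135]
ee_rot: [180.0, -0.0, -151.2]
contact_force: [0.9, 1.3, -7.1]
gripper_width: 0.0176
gripper_force: 45.0
```

```bash
python3 - <<'E'
from h import *
s=load('scene0');b=load('side0')
g=cv2.cvtColor(s['frame'],cv2.COLOR_RGB2GRAY); gb=cv2.cvtColor(b['frame'],cv2.COLOR_RGB2GRAY)
def sub(g,p):
    c=np.array([[p]],np.float32); cv2.cornerSubPix(g,c,(3,3),(-1,-1),(3,50,.01)); return c[0,0]
C=[sub(g,p) for p in [(178,250),(197,284),(104,327),(88,290)]]
P=[plane(s,*c,.016) for c in C]
for c,p in zip(C,P): print(c,p)
P=np.array(P)[:,:2]; print('sides',[np.linalg.norm(P[i]-P[(i+1)%4]).round(4) for i in range(4)],'centre',P.mean(0),'y dir deg',np.degrees(np.arctan2(*((P[0]+P[1]-P[2]-P[3])[::-1]))))
for q in [(345,288),(384,276),(412,302)]: print('side',q,sub(gb,q),plane(b,*sub(gb,q),.016))
o=arm.observe();print(o['tool_pos'],o['ee_rot'],o['contact_force'],o['joint_pos'].round(1))
E
```

```text
[175.9548  247.56606] [ 0.4145 -0.2591  0.016 ]
[198.07318 283.75098] [ 0.5405 -0.265   0.016 ]
[104. 327.] [ 0.5365 -0.4504  0.016 ]
[ 87.50117 289.937  ] [ 0.4261 -0.4499  0.016 ]
sides [np.float64(0.1261), np.float64(0.1854), np.float64(0.1104), np.float64(0.1912)] centre [ 0.4794 -0.3561] y dir deg 91.15733306812952
side (345, 288) [343.53442 287.3297 ] [ 0.4136 -0.2579  0.016 ]
side (384, 276) [384. 276.] [ 0.5264 -0.2775  0.016 ]
side (412, 302) [414.241  299.7186] [ 0.5313 -0.3847  0.016 ]
[0.4865666  0.09404192 0.11353297] [ 1.79980387e+02 -2.33304699e-02 -1.51188272e+02] [ 0.92786356  1.31603816 -7.08694457] [-28.8  11.8  11.8 118.8  -3.2  49.7 103.7]
```

```bash
python3 - <<'E'
from h import *
s=load('scene0'); g=s['frame'].astype(int).mean(2)
up=[]
for c in range(112,172,3):
    col=g[235:300,c]; r=np.where(col>100)[0]; 
    if len(r): up.append((c,235+r[0]))
print(up)
rt=[]
for r in range(254,284,2):
    row=g[r,150:215]; k=np.where(row>100)[0]; rt.append((150+k[-1],r))
print(rt)
lo=[]
for c in range(110,196,6):
    col=g[270:340,c]; lo.append((c,''.join('#' if v>150 else '+' if v>90 else '.' for v in col)))
for l in lo: print(*l)
for nm,pts in (('up',up),('rt',rt)):
    W=np.array([plane(s,u,v,.016)[:2] for u,v in pts]); vx,vy,x,y=cv2.fitLine(W.astype(np.float32),cv2.DIST_HUBER,0,.01,.01).ravel(); print(nm,np.degrees(np.arctan2(vy,vx)),x,y)
E
```

```text
[(112, np.int64(273)), (115, np.int64(272)), (118, np.int64(271)), (121, np.int64(269)), (124, np.int64(268)), (127, np.int64(267)), (130, np.int64(266)), (133, np.int64(265)), (136, np.int64(264)), (139, np.int64(262)), (142, np.int64(261)), (145, np.int64(260)), (148, np.int64(259)), (151, np.int64(258)), (154, np.int64(257)), (157, np.int64(255)), (160, np.int64(254)), (163, np.int64(253)), (166, np.int64(252)), (169, np.int64(251))]
[(np.int64(180), 254), (np.int64(181), 256), (np.int64(183), 258), (np.int64(184), 260), (np.int64(185), 262), (np.int64(186), 264), (np.int64(187), 266), (np.int64(188), 268), (np.int64(190), 270), (np.int64(191), 272), (np.int64(192), 274), (np.int64(193), 276), (np.int64(194), 278), (np.int64(195), 280), (np.int64(197), 282)]
110 ....##+++############################################+++#+............
116 .+##+++###########################################+++#++..............
122 #+++############################################+++#++................
128 ++###########################################+++#++++.......++++++....
134 ########################
[... 156 characters left out ...]
#######+++#++++....++#######+++.........
152 ###################################++##+++######+..+................##
158 ################################+++#+++........++..+++++++++..........
164 #############################+++++++...++#######+++............+######
170 ###########################+++#+++#####+.........++++......++.........
176 ########################+++#+++......+++++++++++++++.........+########
182 ######################++##++...++#######+++......+++.+######+.........
188 ###################+++++++#####++....+.+..........+.........+..+++++++
194 .......######+##+++++++++......+...+++++++......+....#######+++.......
up 86.78725 0.41095 -0.35174
rt -3.2409804 0.47736 -0.26208
```

Tray: yaw −3.2°, centre about (0.4725, −0.361). I'll turn 122° to tool yaw 86.8 and then carry it over.

Emit:
apply_moves:
  targets:
    - {"rx": 0,"ry": 0,"rz": 0.2,"tx": 0,"ty": 0,"tz": 0,"fingers": -1}
    - {"rx": 0,"ry": 0,"rz": 0.2,"tx": 0,"ty": 0,"tz": 0,"fingers": -1}
    - {"rx": 0,"ry": 0,"rz": 0.2,"tx": 0,"ty": 0,"tz": 0,"fingers": -1}
    - {"rx": 0,"ry": 0,"rz": 0.2,"tx": 0,"ty": 0,"tz": 0,"fingers": -1}
    - {"rx": 0,"ry": 0,"rz": 0.2,"tx": 0,"ty": 0,"tz": 0,"fingers": -1}
    - {"rx": 0,"ry": 0,"rz": 0.2,"tx": 0,"ty": 0,"tz": 0,"fingers": -1}
    - {"rx": 0,"ry": 0,"rz": 0.2,"tx": 0,"ty": 0,"tz": 0,"fingers": -1}
    - {"rx": 0,"ry": 0,"rz": 0.2,"tx": 0,"ty": 0,"tz": 0,"fingers": -1}

```text
clock: 25.0
tool_pos: [0.4868, 0.0944, 0.112]
ee_rot: [180.0, -0.0, 160.5]
contact_force: [0.6, 1.0, -6.5]
gripper_width: 0.0176
gripper_force: 45.0
```

Emit:
apply_moves:
  targets:
    - {"rx": 0,"ry": 0,"rz": 0.2,"tx": 0,"ty": 0,"tz": 0,"fingers": -1}
    - {"rx": 0,"ry": 0,"rz": 0.2,"tx": 0,"ty": 0,"tz": 0,"fingers": -1}
    - {"rx": 0,"ry": 0,"rz": 0.2,"tx": 0,"ty": 0,"tz": 0,"fingers": -1}
    - {"rx": 0,"ry": 0,"rz": 0.2,"tx": 0,"ty": 0,"tz": 0,"fingers": -1}
    - {"rx": 0,"ry": 0,"rz": 0.2,"tx": 0,"ty": 0,"tz": 0,"fingers": -1}
    - {"rx": 0,"ry": 0,"rz": 0.2,"tx": 0,"ty": 0,"tz": 0,"fingers": -1}
    - {"rx": 0,"ry": 0,"rz": 0.2,"tx": 0,"ty": 0,"tz": 0,"fingers": -1}
    - {"rx": 0,"ry": 0,"rz": 0.2,"tx": 0,"ty": 0,"tz": 0,"fingers": -1}

```text
clock: 25.67
tool_pos: [0.4868, 0.0944, 0.112]
ee_rot: [-180.0, -0.0, 112.5]
contact_force: [-0.1, 0.4, -6.5]
gripper_width: 0.0177
gripper_force: 45.0
```

Emit:
apply_moves:
  targets:
    - {"rx": 0,"ry": 0,"rz": 0.2,"tx": 0,"ty": 0,"tz": 0,"fingers": -1}
    - {"rx": 0,"ry": 0,"rz": 0.2,"tx": 0,"ty": 0,"tz": 0,"fingers": -1}
    - {"rx": 0,"ry": 0,"rz": 0.2,"tx": 0,"ty": 0,"tz": 0,"fingers": -1}
    - {"rx": 0,"ry": 0,"rz": 0.2,"tx": 0,"ty": 0,"tz": 0,"fingers": -1}
    - {"rx": 0,"ry": 0,"rz": 0.067,"tx": 0,"ty": 0,"tz": 0,"fingers": -1}
    - {"rx": 0,"ry": 0,"rz": 0,"tx": 0,"ty": 0,"tz": 0,"fingers": -1}

```text
clock: 26.17
tool_pos: [0.4868, 0.0945, 0.112]
ee_rot: [-180.0, -0.0, 86.7]
contact_force: [-0.4, 0.1, -6.1]
gripper_width: 0.0179
gripper_force: 45.0
```

Emit:
apply_moves:
  targets:
    - {"rx": 0,"ry": 0,"rz": 0,"tx": -0.3,"ty": 0,"tz": 0,"fingers": -1}
    - {"rx": 0,"ry": 0,"rz": 0,"tx": -0.35,"ty": 0,"tz": 0,"fingers": -1}
    - {"rx": 0,"ry": 0,"rz": 0,"tx": -0.35,"ty": 0,"tz": 0,"fingers": -1}
    - {"rx": 0,"ry": 0,"rz": 0,"tx": -0.35,"ty": 0,"tz": 0,"fingers": -1}
    - {"rx": 0,"ry": 0,"rz": 0,"tx": -0.35,"ty": 0,"tz": 0,"fingers": -1}
    - {"rx": 0,"ry": 0,"rz": 0,"tx": -0.35,"ty": 0,"tz": 0,"fingers": -1}
    - {"rx": 0,"ry": 0,"rz": 0,"tx": -0.35,"ty": 0,"tz": 0,"fingers": -1}
    - {"rx": 0,"ry": 0,"rz": 0,"tx": -0.35,"ty": 0,"tz": 0,"fingers": -1}

```text
clock: 26.83
tool_pos: [0.4715, -0.1816, 0.1121]
ee_rot: [180.0, -0.0, 87.0]
contact_force: [0.6, -0.1, -6.3]
gripper_width: 0.0178
gripper_force: 45.0
```

Emit:
apply_moves:
  targets:
    - {"rx": 0,"ry": 0,"rz": 0,"tx": -0.35,"ty": 0,"tz": 0,"fingers": -1}
    - {"rx": 0,"ry": 0,"rz": 0,"tx": -0.35,"ty": 0,"tz": 0,"fingers": -1}
    - {"rx": 0,"ry": 0,"rz": 0,"tx": -0.35,"ty": 0,"tz": 0,"fingers": -1}
    - {"rx": 0,"ry": 0,"rz": 0,"tx": -0.35,"ty": 0,"tz": 0,"fingers": -1}
    - {"rx": 0,"ry": 0,"rz": 0,"tx": -0.2,"ty": 0,"tz": 0,"fingers": -1}
    - {"rx": 0,"ry": 0,"rz": 0,"tx": 0,"ty": 0,"tz": 0,"fingers": -1}
    - {"rx": 0,"ry": 0,"rz": 0,"tx": 0,"ty": 0,"tz": 0,"fingers": -1}

```text
clock: 27.42
tool_pos: [0.4624, -0.3411, 0.1117]
ee_rot: [-180.0, -0.0, 86.8]
contact_force: [-0.8, 0.5, -7.3]
gripper_width: 0.018
gripper_force: 45.0
```

```bash
python3 - <<'E'
from h import *
o=arm.observe(); t=o['tool_pos'];print(t,o['ee_rot'],o['contact_force'],o['joint_pos'].round(1),o['gripper_width'])
w=np.radians(o['ee_rot'][2]); d=np.array([.4565,-.360])-t[:2]; print('to go tool x,y',d@[np.cos(w),np.sin(w)],d@[np.sin(w),-np.cos(w)])
E
```

```text
[ 0.46236177 -0.34109557  0.11173304] [-1.79974676e+02 -6.93936880e-03  8.67699646e+01] [-0.76928149  0.46966583 -7.28019316] [ -1.   22.7  39.3 110.4 -17.8  53.   43.8] 0.017994780093737315
to go tool x,y -0.019204679339996946 -0.0047872870564330625
```

Emit:
apply_moves:
  targets:
    - {"rx": 0,"ry": 0,"rz": 0,"tx": -0.19,"ty": -0.05,"tz": 0,"fingers": -1}
    - {"rx": 0,"ry": 0,"rz": 0,"tx": 0,"ty": 0,"tz": 0.25,"fingers": -1}
    - {"rx": 0,"ry": 0,"rz": 0,"tx": 0,"ty": 0,"tz": 0.25,"fingers": -1}
    - {"rx": 0,"ry": 0,"rz": 0,"tx": 0,"ty": 0,"tz": 0.25,"fingers": -1}
    - {"rx": 0,"ry": 0,"rz": 0,"tx": 0,"ty": 0,"tz": 0.1,"fingers": -1}
    - {"rx": 0,"ry": 0,"rz": 0,"tx": 0,"ty": 0,"tz": 0.06,"fingers": -1}
    - {"rx": 0,"ry": 0,"rz": 0,"tx": 0,"ty": 0,"tz": 0,"fingers": -1}
    - {"rx": 0,"ry": 0,"rz": 0,"tx": 0,"ty": 0,"tz": 0,"fingers": -1}

```text
clock: 28.08
tool_pos: [0.4576, -0.3589, 0.0219]
ee_rot: [180.0, 0.0, 86.8]
contact_force: [0.4, 0.2, -6.2]
gripper_width: 0.0175
gripper_force: 45.0
```

Emit:
apply_moves:
  targets:
    - {"rx": 0,"ry": 0,"rz": 0,"tx": 0,"ty": 0,"tz": 0.02,"fingers": -1}
    - {"rx": 0,"ry": 0,"rz": 0,"tx": 0,"ty": 0,"tz": 0.01,"fingers": -1}
    - {"rx": 0,"ry": 0,"rz": 0,"tx": 0,"ty": 0,"tz": 0,"fingers": -1}

```text
clock: 28.33
tool_pos: [0.4575, -0.3589, 0.0185]
ee_rot: [179.9, 0.0, 86.8]
contact_force: [-0.1, -0.5, -5.5]
gripper_width: 0.018
gripper_force: 45.0
```

Emit:
apply_moves:
  targets:
    - {"rx": 0,"ry": 0,"rz": 0,"tx": 0,"ty": 0,"tz": 0.01,"fingers": -1}
    - {"rx": 0,"ry": 0,"rz": 0,"tx": 0,"ty": 0,"tz": 0.01,"fingers": -1}
    - {"rx": 0,"ry": 0,"rz": 0,"tx": 0,"ty": 0,"tz": 0,"fingers": -1}

```text
clock: 28.58
tool_pos: [0.4571, -0.3588, 0.0159]
ee_rot: [-180.0, -0.0, 86.8]
contact_force: [-1.2, -0.1, -6.9]
gripper_width: 0.0173
gripper_force: 45.0
```

Emit:
apply_moves:
  targets:
    - {"rx": 0,"ry": 0,"rz": 0,"tx": 0,"ty": 0,"tz": 0.01,"fingers": -1}
    - {"rx": 0,"ry": 0,"rz": 0,"tx": 0,"ty": 0,"tz": 0.005,"fingers": -1}
    - {"rx": 0,"ry": 0,"rz": 0,"tx": 0,"ty": 0,"tz": 0,"fingers": -1}

```text
clock: 28.83
tool_pos: [0.4572, -0.3589, 0.0152]
ee_rot: [180.0, -0.0, 86.8]
contact_force: [-5.0, 4.2, 11.5]
gripper_width: 0.0175
gripper_force: 45.0
```

```bash
python3 - <<'E'
from h import *
A=snap('scene','sc8'); o=arm.observe(); t=o['tool_pos'];print(t,o['contact_force'],o['gripper_width'],o['gripper_force'])
# stand end faces / tray rim visible in scene: brightness along the tray centre line, world x across at tray y offsets
w=np.radians(86.8);X=np.array([np.cos(w),np.sin(w)]);Y=np.array([np.sin(w),-np.cos(w)]);c=np.array([.4725,-.361])
d=t[:2]+.016*Y-c; print('stand in tray x,y',d@Y,d@X)
g=A['frame'].astype(int)
for yy in (-.08,0.,.08):
  print(yy,[int(g[int(round(v)),int(round(u))].mean()) for k in range(-70,75,5) for u,v in [proj(A,np.r_[c+k/1e3*Y+yy*X,.016 if abs(k)>58 else .005])]])
E
```

```text
[ 0.45717622 -0.3588687   0.01523703] [-4.3411342   4.52049562 10.89418069] 0.01739947233059027 44.99414920806885
stand in tray x,y 0.0005811369163980415 0.0012725818661419187
-0.08 [228, 227, 240, 234, 231, 231, 232, 232, 231, 231, 231, 231, 231, 230, 231, 231, 232, 231, 231, 231, 232, 231, 232, 221, 234, 135, 234, 135, 114]
0.0 [100, 103, 102, 105, 100, 103, 105, 132, 134, 135, 135, 132, 136, 135, 105, 107, 105, 105, 105, 146, 146, 144, 144, 128, 204, 128, 238, 128, 118]
0.08 [44, 45, 143, 143, 143, 141, 143, 141, 141, 141, 142, 142, 143, 143, 134, 232, 229, 230, 229, 229, 229, 230, 229, 230, 232, 128, 235, 122, 117]
```

It touched the floor at the expected height and is centred in the tray. I'll release and rise.

Emit:
apply_moves:
  targets:
    - {"rx": 0,"ry": 0,"rz": 0,"tx": 0,"ty": 0,"tz": -0.005,"fingers": -1}
    - {"rx": 0,"ry": 0,"rz": 0,"tx": 0,"ty": 0,"tz": 0,"fingers": 0.06}
    - {"rx": 0,"ry": 0,"rz": 0,"tx": 0,"ty": 0,"tz": 0,"fingers": 0.06}
    - {"rx": 0,"ry": 0,"rz": 0,"tx": 0,"ty": 0,"tz": 0,"fingers": 0.06}
    - {"rx": 0,"ry": 0,"rz": 0,"tx": 0,"ty": 0,"tz": 0,"fingers": 0.06}
    - {"rx": 0,"ry": 0,"rz": 0,"tx": 0,"ty": 0,"tz": 0,"fingers": 0.06}
    - {"rx": 0,"ry": 0,"rz": 0,"tx": 0,"ty": 0,"tz": 0,"fingers": 0.06}
    - {"rx": 0,"ry": 0,"rz": 0,"tx": 0,"ty": 0,"tz": 0,"fingers": 0.06}

```text
clock: 29.55
tool_pos: [0.4571, -0.3589, 0.015]
ee_rot: [180.0, 0.0, 86.8]
contact_force: [0.1, 0.8, 0.1]
gripper_width: 0.0495
gripper_force: 0.0
```

Emit:
apply_moves:
  targets:
    - {"rx": 0,"ry": 0,"rz": 0,"tx": 0,"ty": 0,"tz": -0.1,"fingers": 0.06}
    - {"rx": 0,"ry": 0,"rz": 0,"tx": 0,"ty": 0,"tz": -0.3,"fingers": 0.06}
    - {"rx": 0,"ry": 0,"rz": 0,"tx": 0,"ty": 0,"tz": -0.3,"fingers": 0.06}
    - {"rx": 0,"ry": 0,"rz": 0,"tx": 0,"ty": 0,"tz": -0.3,"fingers": 0.06}
    - {"rx": 0,"ry": 0,"rz": 0,"tx": 0,"ty": 0,"tz": -0.3,"fingers": 0.06}
    - {"rx": 0,"ry": 0,"rz": 0,"tx": 0,"ty": 0,"tz": 0,"fingers": 0.06}
    - {"rx": 0,"ry": 0,"rz": 0,"tx": 0,"ty": 0,"tz": 0,"fingers": 0.06}
    - {"rx": 0,"ry": 0,"rz": 0,"tx": 0,"ty": 0,"tz": 0,"fingers": 0.06}

```text
clock: 30.22
tool_pos: [0.4571, -0.3586, 0.1451]
ee_rot: [180.0, -0.0, 86.8]
contact_force: [0.5, 0.8, -0.6]
gripper_width: 0.0499
gripper_force: 0.0
```

```bash
python3 - <<'E'
from h import *
A=snap('scene','sc9'); o=arm.observe(); print(o['tool_pos'],o['contact_force'],o['gripper_width'])
# check the stand stayed: compare its front face region with the held picture
B=load('sc8'); w=np.radians(86.8);X=np.array([np.cos(w),np.sin(w)]);Y=np.array([np.sin(w),-np.cos(w)]);c=np.array([.4725,-.361])
pts=[proj(A,np.r_[c+.025*Y+k*X,z]) for k in (-.055,.055) for z in (.008,.03)]
x0,y0=np.min(pts,0).astype(int);x1,y1=np.max(pts,0).astype(int)
a,b=[f['frame'][y0:y1,x0:x1].astype(int).mean(2) for f in (A,B)]; print((x0,y0,x1,y1),np.median(np.abs(a-b)))
print(arm.finish_job())
E
```

```text
[ 0.45676121 -0.35842819  0.14452227] [ 0.91439608  0.33936504 -0.07353514] 0.050057894407025585
(np.int64(112), np.int64(276), np.int64(171), np.int64(306)) 2.0
the job is handed in; nothing more can be done
None
```

I handed the job in at about 30 s: by force and position readings both passes reached the end stop (back, then front, to the roller), and the stand was lowered onto the white tray's floor, released and left standing; no verdict came back.

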